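Pack a tape deck's removed parts in the snap-lid tub and shut the case

TASK

Put the tape deck's removed parts away: fold the plywood case's cover right back to its stop, then put every deck part lying on the cabinet top (whichever of pinch roller, head block, tape counter, drive motor and reel spindle are there) in the plastic tub inside the case. Set the tub's lid on, snap it fully home at both ends, and fold the cover down until it is shut, leaving everything else on the cabinet top where it is.

Things in the scene. Friction and masses are not known exactly. Their poses are not given: they have to be found in the camera images.
- case: plywood storage case, fixed: outside 167 mm (own x) by 209 mm (own y), walls 8 mm thick and 88 mm high, open on top under its cover. Origin at the centre of its underside on the cabinet top, z up. The cover is hinged along the +y wall; the tub stands in it.
- case_hinge (a point): middle of the cover's hinge line: in the case's frame at x 0, y +104.5 mm, z 88 mm; the hinge runs along the case's x.
- cover (a joint): angle of the case's cover, rad: 0 shut, lying on the walls; 1.57 upright; 1.92 folded right back against its stop. It starts part open. A stiff friction hinge: it stays where it is left and takes 2 to 4 N at the free edge to move. The cover is a board 209 mm from hinge to free edge, 167 mm wide, 10 mm thick, its underside in the plane of the hinge line.
- cover_edge (a point): outer end of the cover's brass pull tab (50 mm wide, 4 mm thick), which stands 12 mm past the middle of the free edge in the board's plane: 221 mm from the hinge line, 5 mm above the board's underside.
- tub: whitish plastic tub held fast in the case, open on top: outside 124 mm (own x) by 164 mm (own y) by 60 mm high, walls 4 mm, floor 3 mm, axes as the case. Origin at the centre of its underside, 6 mm above the cabinet top, so its rim is 22 mm below the tops of the case walls. 13 mm of free gap round it. Springy beads stand out of its two y end walls 10 mm below the rim.
- lid: loose grey plastic lid of the tub, lying skirt down beside the case: 137 mm (own x) by 179 mm (own y), skirt 18 mm deep. Origin at the centre of the skirt's lower edge; flat top face 22 mm above it. Fits either way round, its x and y along the tub's. Home, its origin is 42 mm above the tub's. Laid on loosely it stands about 10 mm proud; about 10 to 15 N straight down, in the middle or end by end, snaps it home.
- lid_rib (a point): centre of the top of the lid's grip rib, 36 mm above the lid's origin. The rib stands on the lid's top face along own y: 12 mm wide (own x), 80 mm long, 14 mm high.
- pinch_roller: black ebonite pinch roller lying in a steel fork, 66 mm (own x) by 24 mm (own y) by 30 mm high; grip it across y at the middle, where the roller is 24 mm thick, its axis 17 mm up. Origin at the centre of its underside. May be absent.
- head_block: aluminium head block with three steel tape heads on top, 64 mm (own x) by 26 mm (own y) by 30 mm high, the block itself 20 mm high. Origin at the centre of its underside. May be absent.
- tape_counter: black plastic tape counter box with a white number window on top, 62 mm (own x) by 30 mm (own y) by 34 mm high. Origin at the centre of its underside. May be absent.
- drive_motor: drive motor lying on its side: square laminated steel stack 40 mm long (own x), 34 by 34 mm, with round aluminium end bells, 66 mm long over all along own x, 34 mm high. Origin at the centre of the stack's underside. May be absent.
- reel_spindle: nickel-plated reel spindle standing on its flange: flange 50 mm across and 5 mm thick, upright shaft 20 mm across, 52 mm high over all. Origin at the centre of the flange's underside, own z along the shaft. May be absent.
- clean_stick: yellow plastic head-cleaning stick with a white pad, 150 mm long, origin under its middle, not part of the job: leave it alone.
- screw_jar: jar of screws with a steel cap, 50 mm across, 62 mm high, origin under its middle, not part of the job: leave it alone.
- solvent: solvent bottle, 60 mm across, 150 mm high, origin under its middle, not part of the job: leave it alone.
- mug: blue mug, 80 mm across, 90 mm high, origin under its middle, not part of the job: leave it alone.
- driver: red-handled screwdriver lying flat, about 200 mm long, origin under it, not part of the job: leave it alone.
Mind the look-alikes: they are no part of the job. Leave any blue or turquoise look-alike of the pinch_roller alone.

How it is judged:
On the way, in this order (a step that is already met when the one before it is completed fails the run):
1. the cover is folded right back (past 1.75 rad; its stop is at 1.92) (value of joint cover above 1.75 rad), for 0.2 s.
2. every deck part that is there lies in the tub (x of pinch_roller in the frame of tub between -0.062 and 0.062 m and y of pinch_roller in the frame of tub between -0.082 and 0.082 m and z of pinch_roller in the frame of tub between -0.002 and 0.056 m and x of head_block in the frame of tub between -0.062 and 0.062 m and y of head_block in the frame of tub between -0.082 and 0.082 m and z of head_block in the frame of tub between -0.002 and 0.056 m and x of tape_counter in the frame of tub between -0.062 and 0.062 m and y of tape_counter in the frame of tub between -0.082 and 0.082 m and z of tape_counter in the frame of tub between -0.002 and 0.056 m and x of drive_motor in the frame of tub between -0.062 and 0.062 m and y of drive_motor in the frame of tub between -0.082 and 0.082 m and z of drive_motor in the frame of tub between -0.002 and 0.056 m and x of reel_spindle in the frame of tub between -0.062 and 0.062 m and y of reel_spindle in the frame of tub between -0.082 and 0.082 m and z of reel_spindle in the frame of tub between -0.002 and 0.056 m), for 0.3 s.
3. the lid is snapped home on the tub with the parts inside (all of step 2 and z of lid in the frame of tub between 0.038 and 0.045 m and x of lid in the frame of tub between -0.006 and 0.006 m and y of lid in the frame of tub between -0.006 and 0.006 m and angle between lid's own z axis and vertical below 0.035 rad), for 0.3 s.
At the end, for the whole second after the job is handed in: All deck parts present lie inside the tub below its rim; the lid is home on the tub (level within 0.035 rad, within 3 mm of its full depth, centred within 6 mm) and at rest; the cover is shut (within 0.04 rad) (all of step 3 and value of joint cover below 0.04 rad and linear speed of lid below 0.02 m/s); the robot touches nothing.
It fails at once if another thing on the cabinet top (cleaning stick, jar, bottle, mug, screwdriver) is moved more than 5 cm (distance of any of clean_stick, screw_jar, solvent, mug, driver from where it was at the start of the episode above 0.05 m).
Of pinch_roller, head_block, tape_counter, drive_motor, reel_spindle only 2 to 4 are there at a start; the rules pass over those that are not, and their reading is None.
At some moment in a run one of pinch_roller, head_block, tape_counter, drive_motor, reel_spindle, lid may be knocked a few centimetres aside while the robot is not near it.
Once in a run the grip may slacken for a moment while it holds something.
It also fails if it takes over 210 s, if anything falls off the work surface, if the arm or the gripper's body presses on something with over 40 N, if the wrist force passes 120 N, or if a joint passes its speed limit or range.

ROBOT

A 6-joint arm with a two-finger parallel gripper is mounted at the origin on the work surface. World frame = base frame: x ahead of the robot, y to its left, z up, the work surface at z = 0. Lengths are in m, angles in rad, forces in N, time in s.
With the tool pointing down it reaches from about 0.25 to 0.775 m from the base axis. Payload 4 kg.
Tool frame: the origin (TCP) lies on the centre line of the jaws, within the pads' length; the fingertips stand 17 mm ahead of it and the grasp point (between the pads) lies 2 mm behind it; z points along the fingers, y is the line along which they close (so a half turn about z gives the same grasp; the last joint's range is limited). The gripper opens to 94 mm and grips with 3 to 60 N. Pads are 16 mm wide; open, the fingers measure 119 mm over their backs; the gripper's body (75 mm by 177 mm) begins 78 mm behind the grasp point.
Start: joints at [-1.225, 0.087, 1.371, -0, 1.684, -0.103], TCP at [0.239, -0.496, 0.223] pointing down, gripper open.
Joint ranges: [-3.1, 3.1], [-0.76, 2.03], [0.27, 2.55], [-1.08, 4.22], [0.17, 2.65], [-2.57, 2.57]. Speed limits (rad/s): [2.79, 2.79, 3.14, 3.14, 3.14, 3.14].

INTERFACE

Orientations are given as [roll, pitch, yaw] about the fixed x, y, z axes, in that order (R = Rz(yaw) Ry(pitch) Rx(roll)).
In Python, from bench import robot gives the robot as it stands.
- The arm moves only by the tool servo_tool, never from a script. Its argument "plan" is a list of rows, each a list of 7 numbers: the shift along the tool's x, y, z normalised to -1 to 1, where 1 is 0.1 m, then the turn, a rotation vector about the tool's x, y, z normalised to -1 to 1, where 1 is pi/2 rad, then the finger opening in mm, from 0 to 94. In form: [[x, y, z, ax, ay, az, gripper], ...]. A call has 1 to 12 rows; each row is the pose to reach, as a shift and turn from the pose commanded when the call began, along the tool's axes at that moment; what a row does not reach only later rows make up. A row lasts 1/12 s, in which the tool goes at most 41.7 mm and 7.16 degrees, less where a joint would pass 70% of its speed; a pose out of reach is approached as far as the arm can. A call with a number of a shift or a turn outside -1 to 1 is refused whole. A call with a gripper value outside its range is refused whole. The fingers move at their own pace and stop on an object; the grip force is fixed at half the most. Time passes only in rows, so rows that repeat a pose let the fingers close. It gives the time, the measured TCP pose, the force, the opening and the grip force at its end, in the units of the state.
- robot.get_obs(): the state, without advancing time (a new reading comes with each control period).
- robot.snapshot(name): name is "side" or "top" or "wrist"; returns the picture (480x640x3 uint8, red, green, blue); there is no depth.
- robot.camera_params(name): a dict with "camera_matrix" (3x3 intrinsics, pixels), "distortion" ([k1, k2, p1, p2, k3] as OpenCV has them; the pictures are not rectified), "rvec" (rotation vector, rad) and "tvec" (3), from world to camera coordinates, as OpenCV has them; the wrist camera has in their place "tool_from_camera" (4x4, takes a point from camera to tool coordinates, whose origin is the TCP and whose axes are the flange's). Camera axes: x right, y down, z forward; pixel columns grow to the right and rows downward; lengths in m; the calibration is good to about 2 mm. A picture is of the moment at which its call begins: read the wrist's pose just before it. camera_params takes no time and is no camera call.
- robot.close_job(): hands the job in; it is judged then, once.
Trained networks look in the newest picture that a camera, given by its name, has taken for a name from the list of things; names that differ only in an ending like _2 or _b are one class to them, and where a whole thing is asked for, a point or a joint stands for the part that bears it (a point fixed in the world has none). Each returns a list of dicts, best first, with "conf" (0 to 1); they miss things now and then, are a little off and sometimes report something else, mostly with a low value. They report only what shows in the picture. A call takes as long as a camera call. They do not tell look-alikes from the thing itself.
- robot.find_in(thing, camera): "extent" ([centre column, centre row, width, height] in pixels, round what is visible of it).
The state is a dict: "time": time; "joint_positions": joint angles; "qvel": joint speeds; "joint_torque": joint torques, N m; "tool_pos": TCP position; "ee_rot": TCP orientation; "wrist_force": force on the tool from outside, world axes, zero at the start; "wrist_torque": the same for the moment, N m; "width": finger opening in m; "finger_force": force on a finger pad.
Only numpy, scipy, OpenCV 4.12 (cv2) and the standard library are available. Lean on these libraries where they do the work, as an engineer would, in place of code of your own. Each camera call takes 0.05 s, during which the arm holds its last target. There are 200 camera calls.

## Working session

There is one attempt and no reset: what is moved stays moved. The work goes in short steps, Python scripts to look and compute and a tool call to move; the robot and the scene stay as the last step left them, time stands still between calls to the robot, and variables do not carry over. Pictures are saved under pics/ and viewed, at most 14 in all, crops included, and the job is handed in when it is done.

Besides the shell and the picture viewer there is one more tool, called after "Emit:" as a command line: name --pt "numbers of a row" for each row, then --argument value for the rest. servo_tool: Moves the arm, as the interface text tells. Scaled input: -1 to 1 covers 0.1 m each way for a shift and pi/2 rad each way for a turn. Its arguments: {"type":"object","properties":{"plan":{"type":"array","items":{"type":"array","items":{"type":"number"}}}},"required":["plan"]}

```bash
mkdir -p pics
cat > h.py <<'E'
import numpy as np,cv2
from scipy.spatial.transform import Rotation as R
from bench import robot
def snap(c,name):
    im=robot.snapshot(c); cv2.imwrite(f'pics/{name}.png',im[:,:,::-1]); return im
def cam(c,obs=None):
    p=robot.camera_params(c);K=np.array(p['camera_matrix']);d=np.array(p['distortion'])
    if 'rvec' in p:
        Rm=cv2.Rodrigues(np.array(p['rvec'],float))[0];t=np.array(p['tvec'],float).ravel()
    else:
        o=obs or robot.get_obs();T=np.eye(4);T[:3,:3]=R.from_euler('xyz',o['ee_rot']).as_matrix();T[:3,3]=o['tool_pos']
        M=np.linalg.inv(T@np.array(p['tool_from_camera']));Rm=M[:3,:3];t=M[:3,3]
    return K,d,Rm,t
def px2w(c,pts,z,obs=None):
    K,d,Rm,t=cam(c,obs);u=cv2.undistortPoints(np.array(pts,float).reshape(-1,1,2),K,d).reshape(-1,2)
    o=-Rm.T@t;r=np.c_[u,np.ones(len(u))]@Rm
    return o+r*((np.atleast_1d(z)-o[2])/r[:,2])[:,None]
def w2px(c,P,obs=None):
    K,d,Rm,t=cam(c,obs);return cv2.projectPoints(np.array(P,float).reshape(-1,1,3),cv2.Rodrigues(Rm)[0],t,K,d)[0].reshape(-1,2)
def st():
    o=robot.get_obs();print('t %.2f'%o['time'],'pos',np.round(o['tool_pos'],4),'rot',np.round(o['ee_rot'],3),'w %.4f'%o['width'],'f',np.round(o['wrist_force'],1),'ff',o['finger_force'],'q',np.round(o['joint_positions'],2));return o
def rel(pos,yaw=None,rot=None):
    "servo numbers from current pose to target"
    o=robot.get_obs();A=R.from_euler('xyz',o['ee_rot']);
    B=rot if rot is not None else A
    if yaw is not None:B=R.from_euler('xyz',[np.pi,0,yaw])
    s=A.inv().apply(np.array(pos)-o['tool_pos'])/0.1;w=(A.inv()*B).as_rotvec()/(np.pi/2)
    print('rel',np.round(s,3),np.round(w,3));return s,w
E
python3 - <<'E'
from h import *
st()
for c in('side','top','wrist'):
    snap(c,c+'0')
    for n in ['pinch_roller','head_block','tape_counter','drive_motor','reel_spindle','lid','case','cover','tub'] if c=='top' else []:
        print(c,n,[(np.round(f['extent']),round(f['conf'],2)) for f in robot.find_in(n,c)][:3])
E
```

```text
t 0.00 pos [ 0.2385 -0.4951  0.2213] rot [-3.139 -0.     0.449] w 0.0944 f [ 0.3 -1.  -0. ] ff 0.0 q [-1.23  0.09  1.37 -0.    1.68 -0.1 ]
top pinch_roller [(array([451., 285.,  11.,  25.]), 0.66), (array([459., 322.,  23.,  29.]), 0.59), (array([495., 267.,  16.,  26.]), 0.55)]
top head_block [(array([417., 288.,  18.,  21.]), 0.54)]
top tape_counter [(array([380., 238.,  19.,  26.]), 0.64)]
top drive_motor []
top reel_spindle [(array([422., 238.,  20.,  19.]), 0.82)]
top lid [(array([459., 229.,  21.,  19.]), 0.63), (array([172., 275.,  74.,  60.]), 0.61), (array([345., 178.,  41.,  10.]), 0.6)]
top case [(array([282., 239.,  85.,  82.]), 0.89)]
top cover [(array([264., 238.,  55.,  85.]), 0.94), (array([460., 227.,  21.,  18.]), 0.35)]
top tub [(array([302., 247.,  26.,  50.]), 0.71)]
```

View pics/top0.png

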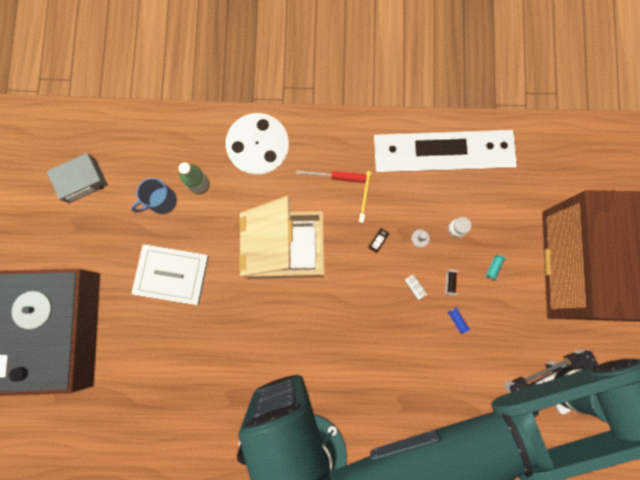

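View pics/side0.png

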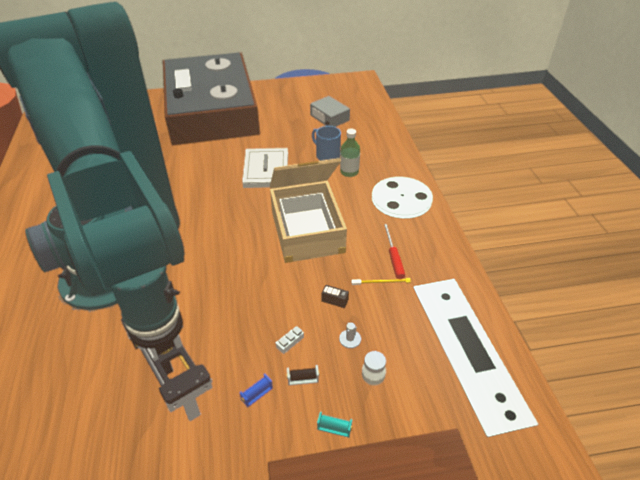

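The top view shows the case at (282,243), with the hinge on its left, and the lid at (170,274).

Parts present are the tape counter (379,240), spindle (420,238), head block (416,287) and a pinch roller. There is no motor.

Pinch roller candidates are black with steel fork (452,283), blue (458,320) and turquoise (495,267); I choose the black one. The lid's look-alikes are the white disc (257,143), the jar (460,227) and the white panel (445,150). I'll check the choice in a crop.

Run:
```python
from h import *
t=cv2.imread('pics/top0.png');s=cv2.imread('pics/side0.png')
a=cv2.resize(t[200:345,225:525],None,fx=2.6,fy=2.6,interpolation=cv2.INTER_CUBIC)
cv2.imwrite('pics/crop0.png',a[:, :780])
pts=dict(counter=(379,240,.034),spindle=(420,237,.05),block=(416,287,.02),pinch=(452,283,.024),blue=(458,320,.02),turq=(495,267,.02),jar=(460,227,.06),lid=(170,274,.022),stick=(365,197,.005),drv=(345,177,.02),mug=(152,194,.09),solv=(185,170,.15),base=(330,445,0))
for k,(u,v,z) in pts.items(): print(k,np.round(px2w('top',[(u,v)],z)[0],3))
print('caseR corners',np.round(px2w('top',[(324,276),(323,212),(290,212)],.088),3))
K,d,Rm,tt=cam('top');print('topcam',-Rm.T@tt)
K,d,Rm,tt=cam('side');print('sidecam',-Rm.T@tt)
p=robot.camera_params('wrist');print(np.round(p['tool_from_camera'],3),np.round(p['camera_matrix'],0))
```

```text
counter [ 0.569 -0.181  0.034]
spindle [ 0.577 -0.29   0.05 ]
block [ 0.444 -0.284  0.02 ]
pinch [ 0.457 -0.381  0.024]
blue [ 0.359 -0.396  0.02 ]
turq [ 0.505 -0.5    0.02 ]
jar [ 0.605 -0.395  0.06 ]
lid [0.461 0.385 0.022]
stick [ 0.696 -0.144  0.005]
drv [ 0.749 -0.085  0.02 ]
mug [0.665 0.426 0.09 ]
solv [0.715 0.326 0.15 ]
base [ 0.027 -0.061  0.   ]
caseR corners [[ 0.461 -0.033  0.088]
 [ 0.63  -0.026  0.088]
 [ 0.628  0.061  0.088]]
topcam [ 0.35087984 -0.03086559  1.29132169]
sidecam [ 0.39037538 -0.98230851  0.99979822]
[[-0.001 -0.959 -0.283  0.083]
 [ 1.    -0.001  0.     0.001]
 [-0.    -0.283  0.959 -0.162]
 [ 0.     0.     0.     1.   ]] [[412.   0. 317.]
 [  0. 412. 234.]
 [  0.   0.   1.]]
```

View pics/crop0.png

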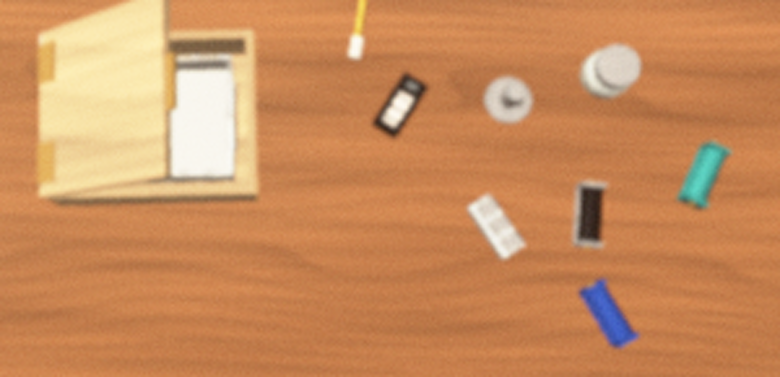

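The crop confirms the black roller in its steel fork as the right one. I'll move up over the parts and turn to yaw pi/2, so that tool x = +Y, tool y = +X and tool z = -Z.

Emit:
servo_tool --pt "1 -1 -1 0 0 -0.714 0" --pt "1 -1 -1 0 0 -0.714 0" --pt "1 -1 -1 0 0 -0.714 0" --pt "1 -1 -1 0 0 -0.714 0" --pt "1 -1 -1 0 0 -0.714 0" --pt "1 -1 -1 0 0 -0.714 0" --pt "1 -1 -1 0 0 -0.714 0" --pt "1 -1 -1 0 0 -0.714 0" --pt "1 -1 -1 0 0 -0.714 0" --pt "1 -1 -1 0 0 -0.714 0" --pt "1 -1 -1 0 0 -0.714 0"

```text
time: 1.52
tool_pos: [0.2854, -0.362, 0.3226]
ee_rot: [3.141, 0.0, 1.567]
wrist_force: [-0.2, 0.4, 1.2]
width: 0.0242
finger_force: 0.0
```

Emit:
servo_tool --pt "0.5 1 -0.3 0 0 0 0" --pt "0.5 1 -0.3 0 0 0 0" --pt "0.5 1 -0.3 0 0 0 0" --pt "0.5 1 -0.3 0 0 0 0" --pt "0.5 1 -0.3 0 0 0 0"

```text
time: 1.93
tool_pos: [0.3863, -0.3116, 0.3526]
ee_rot: [-3.141, 0.001, 1.571]
wrist_force: [-0.2, 1.0, -0.1]
width: 0.0005
finger_force: 0.0
```

Run:
```python
from h import *
st()
snap('wrist','w1')
```

```text
t 1.93 pos [ 0.3863 -0.3116  0.3526] rot [-3.141e+00  1.000e-03  1.571e+00] w 0.0005 f [-0.2  1.  -0.1] ff 0.0 q [-0.79 -0.02  1.23 -0.    1.94 -0.79]
```

View pics/w1.png

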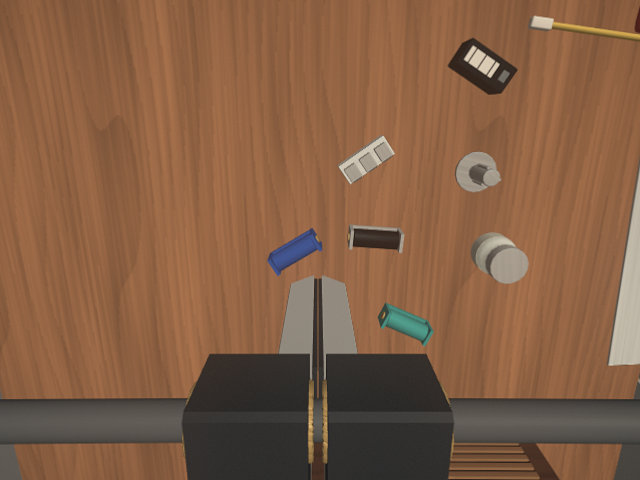

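The wrist view shows every part clearly: counter (482,67), spindle (480,175), head block (366,160) and black roller (376,238). The blue look-alike is at (296,252), the turquoise one at (405,322) and the jar at (500,258). Next is the cover.

Emit:
servo_tool --pt "1 1 0 0 0 0 0" --pt "1 1 0 0 0 0 0" --pt "1 1 0 0 0 0 0" --pt "1 1 0 0 0 0 0"

```text
time: 2.32
tool_pos: [0.4865, -0.2102, 0.3516]
ee_rot: [-3.141, -0.002, 1.57]
wrist_force: [0.2, -0.5, -0.3]
width: 0.0004
finger_force: 0.0
```

Emit:
servo_tool --pt "1 0.59 0 0 0 0 0" --pt "1 0.59 0 0 0 0 0" --pt "1 0.59 0 0 0 0 0" --pt "1 0.59 0 0 0 0 0"

```text
time: 2.65
tool_pos: [0.5456, -0.1088, 0.3512]
ee_rot: [-3.14, -0.003, 1.574]
wrist_force: [-0.5, -0.2, -0.8]
width: 0.0001
finger_force: 0.0
```

Emit:
servo_tool --pt "0.5 0 1 0 0 0 0" --pt "0.5 0 1 0 0 0 0" --pt "0.5 0 1 0 0 0 0" --pt "0.5 0 1 0 0 0 0"

```text
time: 2.98
tool_pos: [0.5403, -0.0613, 0.2447]
ee_rot: [-3.127, -0.003, 1.57]
wrist_force: [-0.1, -0.1, -0.8]
width: 0.0006
finger_force: 0.0
```

Run:
```python
from h import *
st()
a=snap('wrist','w2'); b=snap('side','s2')
m=np.zeros((480,780,3),np.uint8);m[:,:480]=cv2.resize(a,(480,360))[:,:].repeat(1,0)[0:0] if 0 else 0
m[:360,:480]=cv2.resize(a,(480,360));m[:300,480:]=b[100:400,180:480]
cv2.imwrite('pics/m2.png',m[:,:,::-1])
```

```text
t 2.98 pos [ 0.5403 -0.0613  0.2447] rot [-3.127e+00 -3.000e-03  1.570e+00] w 0.0006 f [-0.1 -0.1 -0.8] ff 0.0 q [-0.22  0.08  1.33  0.    1.74 -0.22]
```

View pics/m2.png

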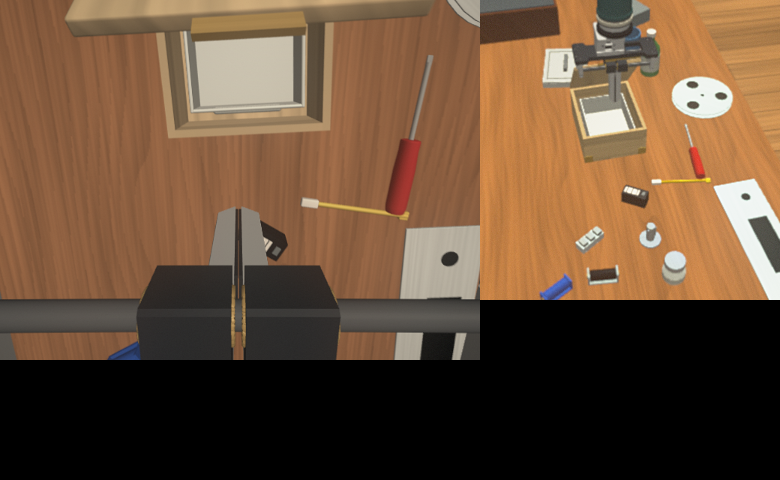

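The case mouth is visible below the cover, with its near corners at about (168,136) and (329,130) in the composite. The tab is in line with the fingers, so I'll push the cover along its arc.

Emit:
servo_tool --pt "0.3 0.04 0.1 0 0 0 0" --pt "0.6 0.04 0.1 0 0 0 0" --pt "0.8 0.04 0.08 0 0 0 0" --pt "1 0.04 0.05 0 0 0 0"

```text
time: 3.42
tool_pos: [0.5499, 0.036, 0.2511]
ee_rot: [3.136, 0.003, 1.567]
wrist_force: [0.2, -8.8, 5.5]
width: 0.0007
finger_force: 4.0
```

Emit:
servo_tool --pt "0.2 0 -0.06 0 0 0 0" --pt "0.4 0 -0.12 0 0 0 0" --pt "0.6 0 -0.17 0 0 0 0" --pt "0.8 0 -0.22 0 0 0 0" --pt "1 0 -0.25 0 0 0 0"

```text
time: 3.83
tool_pos: [0.5506, 0.1356, 0.2781]
ee_rot: [3.133, 0.002, 1.566]
wrist_force: [-0.6, -2.0, 0.4]
width: 0.0007
finger_force: 1.3
```

Emit:
servo_tool --pt "0.15 0 0 0 0 0 0" --pt "0.3 0 0 0 0 0 0" --pt "0.45 0 0 0 0 0 0" --pt "0.6 0 0 0 0 0 0"

```text
time: 4.17
tool_pos: [0.5503, 0.1957, 0.2765]
ee_rot: [3.136, 0.001, 1.566]
wrist_force: [-0.6, -2.6, -1.4]
width: 0.0004
finger_force: 1.2
```

Emit:
servo_tool --pt "0.1 0 0.05 0 0 0 0" --pt "0.2 0 0.05 0 0 0 0" --pt "0.25 0 0.05 0 0 0 0"

```text
time: 4.42
tool_pos: [0.5497, 0.2224, 0.2686]
ee_rot: [3.139, 0.0, 1.569]
wrist_force: [0.9, -1.8, -0.9]
width: 0.0006
finger_force: 0.9
```

Run:
```python
from h import *
st()
b=snap('side','s3');cv2.imwrite('pics/s3c.png',cv2.resize(b[60:300,200:480],None,fx=2,fy=2)[:,:,::-1])
```

```text
t 4.42 pos [0.5497 0.2224 0.2686] rot [3.139 0.    1.569] w 0.0006 f [ 0.9 -1.8 -0.9] ff 0.9463458269965486 q [ 0.29  0.18  1.18 -0.    1.78  0.29]
```

View pics/s3c.png

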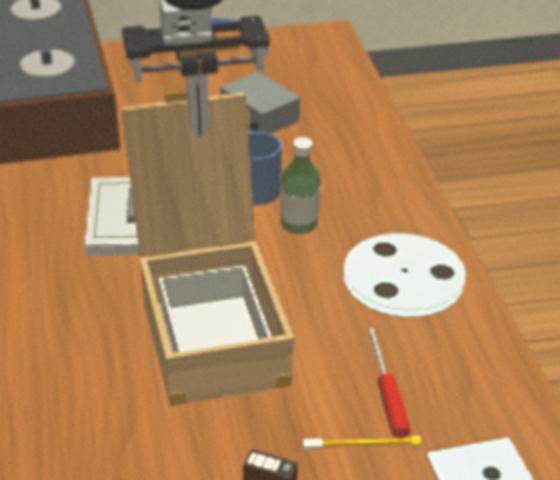

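The cover is folded past upright. I'll push a little further to feel for the stop.

Emit:
servo_tool --pt "0.06 0 0 0 0 0 0" --pt "0.12 0 0 0 0 0 0" --pt "0.15 0 0 0 0 0 0" --pt "0.15 0 0 0 0 0 0"

```text
time: 4.8
tool_pos: [0.5489, 0.2333, 0.2676]
ee_rot: [-3.141, 0.01, 1.566]
wrist_force: [-1.0, -12.3, 2.0]
width: 0.0002
finger_force: 6.0
```

It's at the stop, since the force rose to 12 N. I'll back off and measure the case from above.

Emit:
servo_tool --pt "-0.5 0 -0.3 0 0 0 94" --pt "-1 0 -1 0 0 0 94" --pt "-1 0 -1 0 0 0 94" --pt "-1 0 -1 0 0 0 94" --pt "-1 0 -1 0 0 0 94"

```text
time: 5.22
tool_pos: [0.5496, 0.1363, 0.3732]
ee_rot: [3.132, -0.002, 1.567]
wrist_force: [-0.7, 0.8, -0.1]
width: 0.0307
finger_force: 0.0
```

Emit:
servo_tool --pt "-1 0 0 0 0 0 94" --pt "-1 0 0 0 0 0 94" --pt "-1 0 0 0 0 0 94" --pt "-1 0 0 0 0 0 94"

```text
time: 5.55
tool_pos: [0.5484, 0.0359, 0.3655]
ee_rot: [-3.139, -0.0, 1.567]
wrist_force: [-1.0, 1.2, -0.3]
width: 0.0568
finger_force: 0.0
```

Emit:
servo_tool --pt "-0.4 0 0 0 0 0 94" --pt "-0.4 0 0 0 0 0 94" --pt "-0.4 0 0 0 0 0 94" --pt "-0.4 0 0 0 0 0 94" --pt "-0.4 0 0 0 0 0 94"

```text
time: 5.97
tool_pos: [0.5486, -0.0003, 0.3669]
ee_rot: [-3.141, -0.001, 1.573]
wrist_force: [0.9, 0.2, 0.4]
width: 0.0902
finger_force: 0.0
```

Run:
```python
from h import *
o=st()
a=snap('wrist','w4');import json
json.dump({k:list(map(float,o[k])) for k in('tool_pos','ee_rot')},open('w4.json','w'))
```

```text
t 5.97 pos [ 5.486e-01 -3.000e-04  3.669e-01] rot [-3.141e+00 -1.000e-03  1.573e+00] w 0.0902 f [0.9 0.2 0.4] ff 0.0 q [-0.1   0.1   1.07  0.    1.97 -0.11]
```

View pics/w4.png

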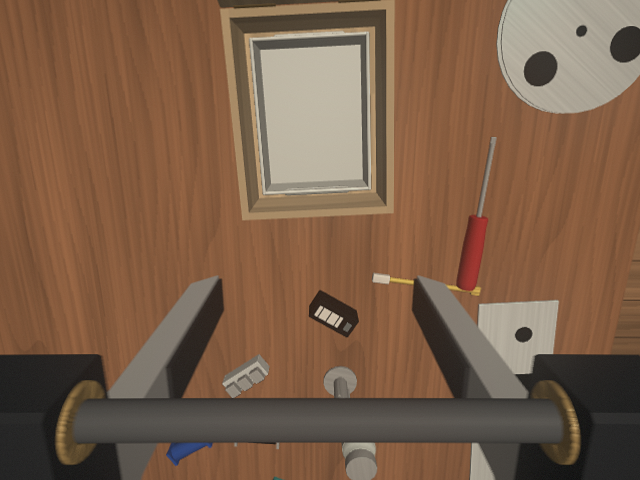

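The tub rim corners are at about (248,39), (369,32), (371,191) and (262,196). The case's near corners are at (244,219) and (393,211). I'll fit the case pose from these.

Run:
```python
from h import *
import json
o=json.load(open('w4.json'))
rim=px2w('wrist',[(248,39),(369,32),(371,191),(262,196)],.066,o);out=px2w('wrist',[(244,219),(393,211),(395,1)],.088,o)
print(np.round(rim,4),'\n',np.round(out,4))
obj=np.array([(-62,82),(62,82),(62,-82),(-62,-82),(-83.5,-104.5),(83.5,-104.5),(83.5,104.5)])/1e3
w=np.r_[rim,out][:,:2]
from scipy.optimize import least_squares
f=lambda p:((obj@np.array([[np.cos(p[2]),np.sin(p[2])],[-np.sin(p[2]),np.cos(p[2])]]))+p[:2]-w).ravel()
r=least_squares(f,[.545,.073,0]);print(r.x,np.round(r.fun*1000,1))
# refine picture
im=cv2.imread('pics/w4.png')
p=r.x;c,s=np.cos(p[2]),np.sin(p[2])
for hx,hy,z in((.062,.082,.066),(.0835,.1045,.088)):
    P=[(p[0]+c*a-s*b,p[1]+s*a+c*b,z) for a,b in((-hx,-hy),(hx,-hy),(hx,hy),(-hx,hy))]
    q=w2px('wrist',P,o).astype(int);cv2.polylines(im,[q],True,(0,0,255),1)
cv2.imwrite('pics/fit.png',cv2.resize(im[0:230,200:410],None,fx=2.5,fy=2.5))
robot.snapshot('wrist')
for n in ['pinch_roller','head_block','tape_counter','reel_spindle','drive_motor']:
    for f in robot.find_in(n,'wrist')[:2]:
        print(n,np.round(f['extent']),round(f['conf'],2),np.round(px2w('wrist',[f['extent'][:2]],.02)[0],3))
```

```text
[[ 0.4778  0.1538  0.066 ]
 [ 0.6015  0.1605  0.066 ]
 [ 0.6099 -0.0033  0.066 ]
 [ 0.486  -0.0093  0.066 ]] 
 [[ 0.4682 -0.0307  0.088 ]
 [ 0.632  -0.0214  0.088 ]
 [ 0.6227  0.1834  0.088 ]]
[0.54420557 0.07614748 0.0516432 ] [ 0.3  1.   0.4  0.8  0.4  0.8  0.5  0.3 -2.  -1.8  1.  -2.5 -0.5  1.4]
pinch_roller [342. 384.  36.  37.] 0.72 [ 0.584 -0.293  0.02 ]
pinch_roller [192. 455.  43.  20.] 0.64 [ 0.359 -0.418  0.02 ]
head_block [246. 376.  43.  44.] 0.63 [ 0.448 -0.281  0.02 ]
head_block [341. 383.  35.  36.] 0.25 [ 0.584 -0.293  0.02 ]
tape_counter [334. 314.  51.  44.] 0.97 [ 0.572 -0.183  0.02 ]
tape_counter [306. 111. 176. 221.] 0.3 [0.536 0.082 0.02 ]
reel_spindle [340. 383.  34.  36.] 0.79 [ 0.583 -0.294  0.02 ]
```

View pics/fit.png

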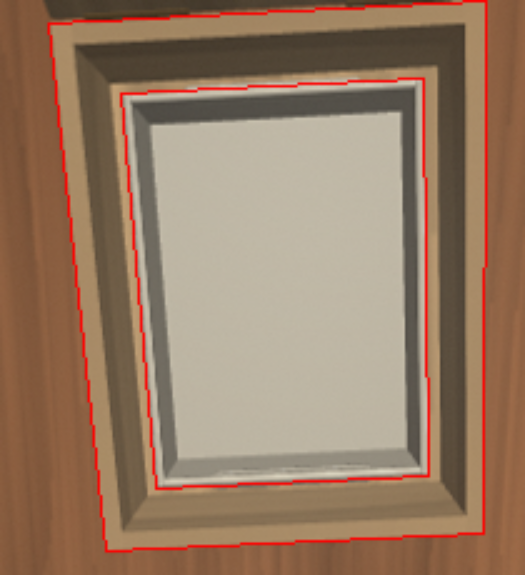

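The overlay matches the rim and walls, so the tub is at (0.544, 0.076) with yaw 0.052. Next I'll get the part yaws by segmenting the wrist view w1.

```bash
cat >> h.py <<'E'
def seg(im,box,z,obs,bottom=0.0):
    "rgb image, box extent; plane height z -> footprint centre, long-axis yaw, size"
    u,v,w,h=box;m=8;x0,y0=max(0,int(u-w/2-m)),max(0,int(v-h/2-m));c=im[y0:int(v+h/2+m),x0:int(u+w/2+m)]
    hsv=cv2.cvtColor(c,cv2.COLOR_RGB2HSV);wood=((hsv[...,0]<22)&(hsv[...,1]>85)&(hsv[...,2]>75)).astype(np.uint8)
    mk=cv2.morphologyEx(1-wood,cv2.MORPH_OPEN,np.ones((3,3)))
    n,l,s,_=cv2.connectedComponentsWithStats(mk);k=1+np.argmax(s[1:,4]);ys,xs=np.nonzero(l==k)
    P=px2w('wrist',np.c_[xs+x0,ys+y0],z,obs)[:,:2]
    (cx,cy),(a,b),ang=cv2.minAreaRect((P*1e4).astype(np.float32))
    if a<b:a,b,ang=b,a,ang+90
    return np.round([cx/1e4,cy/1e4],4),round(float(np.deg2rad((ang+90)%180-90)),3),round(a/1e4,4),round(b/1e4,4)
E
python3 - <<'E'
from h import *
im=cv2.imread('pics/w1.png')[:,:,::-1].copy();o=dict(tool_pos=[.3863,-.3116,.3526],ee_rot=[-3.141,.001,1.571])
for n,b,z in(('counter',(482,67,68,56),.02),('block',(366,160,56,48),.015),('pinch',(376,238,56,28),.017),('spindle',(476,172,42,42),.004)):
    print(n,seg(im,b,z,o))
E
```

```text
counter (array([ 0.5701, -0.1823]), -0.547, 0.0685, 0.0371)
block (array([ 0.4446, -0.2838]), 0.611, 0.0646, 0.0289)
pinch (array([ 0.4602, -0.3817]), -0.084, 0.0704, 0.032)
spindle (array([ 0.5818, -0.3005]), -1.092, 0.0504, 0.0499)
```

Emit:
servo_tool --pt "-1 0.2 0.4 0 0 0 55" --pt "-1 0.2 0.4 0 0 0 55" --pt "-1 0.2 0.4 0 0 0 55" --pt "-1 0.2 0.4 0 0 0 55"

```text
time: 6.65
tool_pos: [0.5681, -0.1062, 0.3233]
ee_rot: [-3.135, 0.0, 1.565]
wrist_force: [-0.0, 0.9, -0.7]
width: 0.0708
finger_force: 0.0
```

```bash
cat >> h.py <<'E'
def look(n,z):
    o=robot.get_obs();im=robot.snapshot('wrist')
    for f in robot.find_in(n,'wrist')[:3]:
        try:print(n,np.round(f['extent']),round(f['conf'],2),seg(im,f['extent'],z,o))
        except Exception as e:print(n,f['extent'],e)
E
python3 - <<'E'
from h import *
st();look('tape_counter',.02);look('clean_stick',.004)
print(px2w('wrist',[(375,278)],.004,dict(tool_pos=[.5486,-.0003,.3669],ee_rot=[-3.141,-.001,1.573])))
rel([.570,-.182,.12],yaw=2.594)
E
```

```text
t 6.65 pos [ 0.5681 -0.1062  0.3233] rot [-3.135  0.     1.565] w 0.0708 f [-0.   0.9 -0.7] ff 0.0 q [-0.28  0.16  1.09 -0.    1.9  -0.28]
tape_counter [324. 251.  56.  48.] 0.63 (array([ 0.5711, -0.1809]), -0.545, 0.0661, 0.0372)
clean_stick [425. 219. 125.  30.] 0.83 (array([ 0.6359, -0.1349]), -0.116, 0.024, 0.013)
[[ 0.628156   -0.13508498  0.004     ]]
rel [-0.807  0.011  2.085] [ 0.001  0.    -0.651]
```

Emit:
servo_tool --pt "-0.4 0.02 0.4 0 0 -0.655 55" --pt "-0.75 0.02 1 0 0 -0.655 55" --pt "-0.75 0.02 1 0 0 -0.655 55" --pt "-0.75 0.02 1 0 0 -0.655 55" --pt "-0.75 0.02 1 0 0 -0.655 55" --pt "-0.75 0.02 1 0 0 -0.655 55" --pt "-0.75 0.02 1 0 0 -0.655 55" --pt "-0.75 0.02 1 0 0 -0.655 55" --pt "-0.75 0.02 1 0 0 -0.655 55" --pt "-0.75 0.02 1 0 0 -0.655 55" --pt "-0.75 0.02 1 0 0 -0.655 55"

```text
time: 7.77
tool_pos: [0.571, -0.176, 0.2288]
ee_rot: [3.141, 0.002, 2.6]
wrist_force: [-0.1, 0.6, -0.2]
width: 0.0552
finger_force: 0.0
```

Run:
```python
from h import *
st();rel([.571,-.181,.12],yaw=2.596);rel([.571,-.181,.022],yaw=2.596)
```

```text
t 7.77 pos [ 0.571  -0.176   0.2288] rot [3.141e+00 2.000e-03 2.600e+00] w 0.0552 f [-0.1  0.6 -0.2] ff 0.0 q [-0.39  0.19  1.24  0.    1.71 -1.42]
rel [-0.024 -0.043  1.088] [0.    0.001 0.003]
rel [-0.022 -0.044  2.068] [0.    0.001 0.003]
```

Emit:
servo_tool --pt "-0.02 -0.04 0.4 0 0 0 55" --pt "-0.02 -0.04 0.8 0 0 0 55" --pt "-0.02 -0.04 1 0 0 0 55" --pt "-0.02 -0.04 1 0 0 0 55"

```text
time: 8.1
tool_pos: [0.5668, -0.1796, 0.1213]
ee_rot: [-3.14, -0.011, 2.599]
wrist_force: [-0.3, 0.8, -1.0]
width: 0.055
finger_force: 0.0
```

Emit:
servo_tool --pt "0 0 0.3 0 0 0 55" --pt "0 0 0.6 0 0 0 55" --pt "0 0 0.85 0 0 0 55" --pt "0 0 1 0 0 0 55" --pt "0 0 1 0 0 0 55"

```text
time: 8.52
tool_pos: [0.5687, -0.1806, 0.0253]
ee_rot: [-3.141, -0.005, 2.599]
wrist_force: [-0.2, -0.1, -0.4]
width: 0.055
finger_force: 0.0
```

Emit:
servo_tool --pt "0 0 0.06 0 0 0 55" --pt "0 0 0.06 0 0 0 0" --pt "0 0 0.06 0 0 0 0" --pt "0 0 0.06 0 0 0 0" --pt "0 0 0.06 0 0 0 0" --pt "0 0 0.06 0 0 0 0" --pt "0 0 0.06 0 0 0 0"

```text
time: 9.1
tool_pos: [0.571, -0.182, 0.023]
ee_rot: [3.141, 0.003, 2.599]
wrist_force: [0.0, 0.4, 4.2]
width: 0.0296
finger_force: 30.0
```

Emit:
servo_tool --pt "0 0 -0.3 0 0 0 0" --pt "0 0 -0.6 0 0 0 0" --pt "0 0 -1 0 0 0 0" --pt "0 0 -1 0 0 0 0"

```text
time: 9.43
tool_pos: [0.5742, -0.1834, 0.1308]
ee_rot: [3.14, 0.015, 2.599]
wrist_force: [1.7, 0.0, 0.1]
width: 0.0298
finger_force: 30.0
```

Emit:
servo_tool --pt "0.1 0.1 -0.5 0 0 0.1 0" --pt "0.77 0.79 -0.8 0 0 0.621 0" --pt "0.77 0.79 -0.8 0 0 0.621 0" --pt "0.77 0.79 -0.8 0 0 0.621 0" --pt "0.77 0.79 -0.8 0 0 0.621 0" --pt "0.77 0.79 -0.8 0 0 0.621 0" --pt "0.77 0.79 -0.8 0 0 0.621 0" --pt "0.77 0.79 -0.8 0 0 0.621 0" --pt "0.77 0.79 -0.8 0 0 0.621 0" --pt "0.77 0.79 -0.8 0 0 0.621 0" --pt "0.77 0.79 -0.8 0 0 0.621 0"

```text
time: 10.35
tool_pos: [0.5448, -0.0743, 0.2013]
ee_rot: [-3.141, 0.0, 1.626]
wrist_force: [-0.0, 0.3, -0.5]
width: 0.0298
finger_force: 30.0
```

```bash
cat >> h.py <<'E'
def tub(x,y,z=0):
    c,s=np.cos(.052),np.sin(.052);return np.array([.544+c*x-s*y,.076+s*x+c*y,.006+z])
E
python3 - <<'E'
from h import *
st();p=tub(-.026,-.042);p[2]=.035;print(p);rel(p,yaw=1.623)
E
```

```text
t 10.35 pos [ 0.5448 -0.0743  0.2013] rot [-3.141  0.     1.626] w 0.0298 f [-0.   0.3 -0.5] ff 29.99982386827469 q [-0.24  0.09  1.41 -0.    1.64 -0.29]
[0.52021816 0.03270538 0.035     ]
rel [ 1.082 -0.186  1.663] [-0.     0.     0.002]
```

Emit:
servo_tool --pt "0.4 -0.1 0 0 0 0 0" --pt "0.8 -0.19 0 0 0 0 0" --pt "1 -0.19 0 0 0 0 0" --pt "1 -0.19 0 0 0 0 0"

```text
time: 10.68
tool_pos: [0.52, 0.0281, 0.2017]
ee_rot: [3.141, -0.002, 1.63]
wrist_force: [-0.1, 0.3, -0.4]
width: 0.0297
finger_force: 30.0
```

Emit:
servo_tool --pt "0.08 0 0.3 0 0 0 0" --pt "0.08 0 0.65 0 0 0 0" --pt "0.08 0 1 0 0 0 0" --pt "0.08 0 1 0 0 0 0" --pt "0.08 0 1 0 0 0 0"

```text
time: 11.1
tool_pos: [0.5187, 0.0319, 0.0995]
ee_rot: [-3.136, 0.0, 1.624]
wrist_force: [0.3, -0.4, -0.6]
width: 0.0298
finger_force: 30.0
```

Emit:
servo_tool --pt "0 0 0.3 0 0 0 0" --pt "0 0 0.55 0 0 0 0" --pt "0 0 0.64 0 0 0 0" --pt "0 0 0.64 0 0 0 0" --pt "0 0 0.64 0 0 0 0"

```text
time: 11.52
tool_pos: [0.5217, 0.0322, 0.0395]
ee_rot: [3.139, 0.0, 1.624]
wrist_force: [-0.4, -0.6, -0.4]
width: 0.0302
finger_force: 30.0
```

Emit:
servo_tool --pt "0 0 0.06 0 0 0 0" --pt "0 0 0.06 0 0 0 0" --pt "0 0 0.06 0 0 0 36" --pt "0 0 0.06 0 0 0 36" --pt "0 0 0.06 0 0 0 36" --pt "0 0 -0.3 0 0 0 36" --pt "0 0 -0.7 0 0 0 36" --pt "0 0 -1 0 0 0 36" --pt "0 0 -1 0 0 0 36"

```text
time: 12.27
tool_pos: [0.5247, 0.0325, 0.1461]
ee_rot: [3.126, 0.001, 1.624]
wrist_force: [1.1, -0.9, 0.2]
width: 0.036
finger_force: 0.0
```

Emit:
servo_tool --pt "-0.3 0 -0.6 0 0 0 60" --pt "-1 -0.4 -1 0 0 0 60" --pt "-1 -0.4 -1 0 0 0 60" --pt "-1 -0.4 -1 0 0 0 60" --pt "-1 -0.4 -1 0 0 0 60"

```text
time: 12.68
tool_pos: [0.4861, -0.0729, 0.2421]
ee_rot: [3.134, 0.004, 1.619]
wrist_force: [1.6, -0.8, 0.2]
width: 0.0601
finger_force: 0.0
```

Emit:
servo_tool --pt "-1 -0.4 0 0 0 0 60" --pt "-1 -0.4 0 0 0 0 60" --pt "-1 -0.4 0 0 0 0 60" --pt "-1 -0.4 0 0 0 0 60" --pt "-1 -0.4 0 0 0 0 60"

```text
time: 13.1
tool_pos: [0.4507, -0.1713, 0.2363]
ee_rot: [-3.141, -0.002, 1.622]
wrist_force: [0.1, 0.0, -0.8]
width: 0.0602
finger_force: 0.0
```

Run:
```python
from h import *
st();look('head_block',.015);look('pinch_roller',.017);look('reel_spindle',.004);cv2.imwrite('pics/w5.png',robot.snapshot('wrist')[:,:,::-1])
rel([.4446,-.284,.12],yaw=.611)
```

```text
t 13.10 pos [ 0.4507 -0.1713  0.2363] rot [-3.141e+00 -2.000e-03  1.622e+00] w 0.0602 f [ 0.1  0.  -0.8] ff 0.0 q [-0.48 -0.07  1.5   0.    1.71 -0.53]
head_block [308. 311.  64.  59.] 0.74 (array([ 0.4455, -0.2833]), 0.609, 0.0685, 0.0361)
pinch_roller [243. 387.  29.  18.] 0.7 (array([ 0.381 , -0.3748]), 0.051, 0.0471, 0.0414)
pinch_roller [346. 467.  51.  25.] 0.65 (array([ 0.5015, -0.4896]), -0.427, 0.0653, 0.0327)
reel_spindle [444. 330.  30.  58.] 0.92 (array([ 0.5902, -0.3082]), -1.448, 0.0797, 0.0404)
rel [-1.131 -0.13   1.174] [ 0.    -0.     0.646]
```

Emit:
servo_tool --pt "-1 -0.13 1 0 0 0.644 55" --pt "-1 -0.13 1 0 0 0.644 55" --pt "-1 -0.13 1 0 0 0.644 55" --pt "-1 -0.13 1 0 0 0.644 55" --pt "-1 -0.13 1 0 0 0.644 55" --pt "-1 -0.13 1 0 0 0.644 55" --pt "-1 -0.13 1 0 0 0.644 55" --pt "-1 -0.13 1 0 0 0.644 55" --pt "-1 -0.13 1 0 0 0.644 55" --pt "-1 -0.13 1 0 0 0.644 55" --pt "-1 -0.13 1 0 0 0.644 55" --pt "-1 -0.13 1 0 0 0.644 55"

```text
time: 14.45
tool_pos: [0.4434, -0.2717, 0.1375]
ee_rot: [3.141, 0.0, 0.614]
wrist_force: [0.3, 0.1, -0.1]
width: 0.0551
finger_force: 0.0
```

Run:
```python
from h import *
st();rel([.4445,-.2835,.021],yaw=.611)
```

```text
t 14.45 pos [ 0.4434 -0.2717  0.1375] rot [3.141 0.    0.614] w 0.0551 f [ 0.3  0.1 -0.1] ff 0.0 q [-0.66  0.05  1.58 -0.    1.51  0.3 ]
rel [-0.059  0.103  1.165] [0.    0.    0.002]
```

Emit:
servo_tool --pt "-0.06 0.1 0.3 0 0 0 55" --pt "-0.06 0.1 0.6 0 0 0 55" --pt "-0.06 0.1 0.9 0 0 0 55" --pt "-0.06 0.1 1 0 0 0 55" --pt "-0.06 0.1 1 0 0 0 55"

```text
time: 14.87
tool_pos: [0.4419, -0.2818, 0.0341]
ee_rot: [-3.134, 0.002, 0.613]
wrist_force: [-0.3, 0.3, -0.2]
width: 0.0552
finger_force: 0.0
```

Emit:
servo_tool --pt "0 0 0.16 0 0 0 55" --pt "0 0 0.16 0 0 0 55" --pt "0 0 0.16 0 0 0 0" --pt "0 0 0.16 0 0 0 0" --pt "0 0 0.16 0 0 0 0" --pt "0 0 0.16 0 0 0 0" --pt "0 0 0.16 0 0 0 0" --pt "0 0 0.16 0 0 0 0" --pt "0 0 0.16 0 0 0 0"

```text
time: 15.62
tool_pos: [0.4445, -0.2839, 0.0225]
ee_rot: [3.14, -0.0, 0.612]
wrist_force: [-1.4, -0.2, 4.5]
width: 0.0255
finger_force: 30.0
```

Emit:
servo_tool --pt "0 0 -0.3 0 0 0 0" --pt "0 0 -0.6 0 0 0 0" --pt "0 0 -1 0 0 0 0" --pt "0 0 -1 0 0 0 0"

```text
time: 15.95
tool_pos: [0.4477, -0.2864, 0.1298]
ee_rot: [3.127, -0.004, 0.612]
wrist_force: [1.2, -0.6, 0.1]
width: 0.0257
finger_force: 30.0
```

Emit:
servo_tool --pt "0 0 -0.4 0 0 -0.644 0" --pt "1 -1 -0.8 0 0 -0.644 0" --pt "1 -1 -0.8 0 0 -0.644 0" --pt "1 -1 -0.8 0 0 -0.644 0" --pt "1 -1 -0.8 0 0 -0.644 0" --pt "1 -1 -0.8 0 0 -0.644 0" --pt "1 -1 -0.8 0 0 -0.644 0" --pt "1 -1 -0.8 0 0 -0.644 0" --pt "1 -1 -0.8 0 0 -0.644 0" --pt "1 -1 -0.8 0 0 -0.644 0" --pt "1 -1 -0.8 0 0 -0.644 0"

```text
time: 16.87
tool_pos: [0.4682, -0.1443, 0.2009]
ee_rot: [-3.141, -0.0, 1.621]
wrist_force: [0.5, 0.6, -1.2]
width: 0.0257
finger_force: 30.0
```

Emit:
servo_tool --pt "1 1 0 0 0 0 0" --pt "1 1 0 0 0 0 0" --pt "1 1 0 0 0 0 0" --pt "1 1 0 0 0 0 0" --pt "1 1 0 0 0 0 0"

```text
time: 17.28
tool_pos: [0.5648, -0.0362, 0.2004]
ee_rot: [-3.141, -0.002, 1.626]
wrist_force: [-0.8, 0.9, -0.6]
width: 0.0256
finger_force: 30.0
```

Run:
```python
from h import *
st();p=tub(.028,-.042);p[2]=.033;print(p);rel(p,yaw=1.623)
```

```text
t 17.28 pos [ 0.5648 -0.0362  0.2004] rot [-3.141e+00 -2.000e-03  1.626e+00] w 0.0256 f [-0.8  0.9 -0.6] ff 29.999590516090393 q [-0.17  0.13  1.37  0.    1.64 -0.22]
[0.57414517 0.03551212 0.033     ]
rel [0.709 0.134 1.675] [-0.    -0.001  0.002]
```

Emit:
servo_tool --pt "0.4 0.1 0 0 0 0 0" --pt "0.71 0.13 0.1 0 0 0 0" --pt "0.71 0.13 0.4 0 0 0 0" --pt "0.71 0.13 0.75 0 0 0 0" --pt "0.71 0.13 1 0 0 0 0" --pt "0.71 0.13 1 0 0 0 0" --pt "0.71 0.13 1 0 0 0 0"

```text
time: 17.87
tool_pos: [0.5707, 0.0317, 0.0999]
ee_rot: [-3.137, 0.0, 1.622]
wrist_force: [0.2, 0.6, -0.4]
width: 0.0259
finger_force: 30.0
```

Emit:
servo_tool --pt "0 0 0.3 0 0 0 0" --pt "0 0 0.55 0 0 0 0" --pt "0 0 0.66 0 0 0 0" --pt "0 0 0.67 0 0 0 0" --pt "0 0 0.67 0 0 0 0" --pt "0 0 0.67 0 0 0 0"

```text
time: 18.37
tool_pos: [0.5757, 0.0318, 0.0412]
ee_rot: [3.133, 0.001, 1.622]
wrist_force: [-3.3, 0.8, 10.4]
width: 0.0256
finger_force: 30.0
```

Run:
```python
from h import *
st();a=snap('wrist','w6');b=snap('side','s6');t=snap('top','t6')
m=np.zeros((400,800,3),np.uint8);m[:360,:400]=a[120:480,120:520];m[:400,400:]=cv2.resize(b[150:310,240:400],(400,400))
cv2.imwrite('pics/m6.png',m[:,:,::-1])
```

```text
t 18.37 pos [0.5757 0.0318 0.0412] rot [3.133e+00 1.000e-03 1.622e+00] w 0.0256 f [-3.3  0.8 10.4] ff 29.998592734336853 q [-0.04  0.24  1.56  0.    1.33 -0.09]
```

View pics/m6.png

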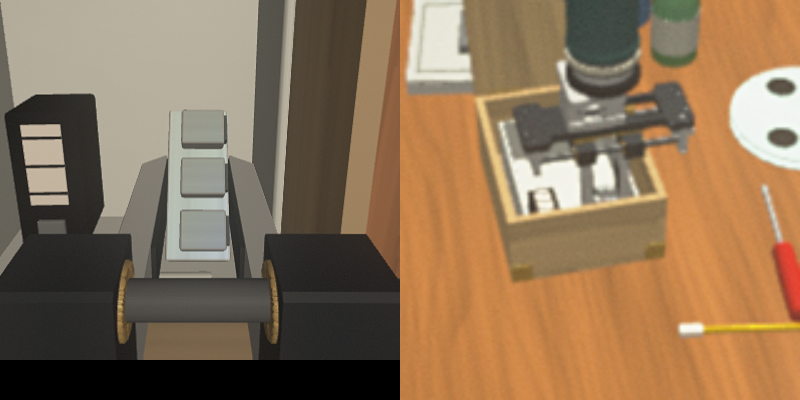

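The block is held level, but its near end is over the tub's −y rim, and the counter lies well to the left. I'll lift it, shift 10 mm in +y and lower again.

Emit:
servo_tool --pt "0 0 -0.2 0 0 0 0" --pt "0.05 -0.02 -0.35 0 0 0 0" --pt "0.13 -0.02 -0.35 0 0 0 0" --pt "0.13 -0.02 -0.35 0 0 0 0" --pt "0.13 -0.02 -0.15 0 0 0 0" --pt "0.13 -0.02 0 0 0 0 0" --pt "0.13 -0.02 0 0 0 0 0" --pt "0.13 -0.02 0 0 0 0 0" --pt "0.13 -0.02 0 0 0 0 0"

```text
time: 19.27
tool_pos: [0.5695, 0.0452, 0.0343]
ee_rot: [-3.141, 0.0, 1.623]
wrist_force: [1.2, -0.5, 0.3]
width: 0.0257
finger_force: 30.0
```

Emit:
servo_tool --pt "0 0 0.01 0 0 0 34" --pt "0 0 0.01 0 0 0 34" --pt "0 0 0.01 0 0 0 34" --pt "0 0 -0.3 0 0 0 34" --pt "0 0 -0.7 0 0 0 34" --pt "0 0 -1 0 0 0 34" --pt "0 0 -1 0 0 0 34"

```text
time: 19.85
tool_pos: [0.5737, 0.0455, 0.143]
ee_rot: [3.127, 0.001, 1.624]
wrist_force: [0.5, -0.1, 0.4]
width: 0.0339
finger_force: 0.0
```

Emit:
servo_tool --pt "-0.3 0 -0.8 0 0 0 55" --pt "-1 -0.4 -1 0 0 0 55" --pt "-1 -0.4 -1 0 0 0 55" --pt "-1 -0.4 -1 0 0 0 55" --pt "-1 -0.4 -1 0 0 0 55"

```text
time: 20.27
tool_pos: [0.5352, -0.0605, 0.2391]
ee_rot: [3.135, 0.004, 1.619]
wrist_force: [0.6, 1.0, 1.1]
width: 0.0548
finger_force: 0.0
```

Emit:
servo_tool --pt "-1 -0.4 0 0 0 0 55" --pt "-1 -0.4 0 0 0 0 55" --pt "-1 -0.4 0 0 0 0 55" --pt "-1 -0.4 0 0 0 0 55"

```text
time: 20.6
tool_pos: [0.4988, -0.1616, 0.2331]
ee_rot: [-3.139, 0.001, 1.619]
wrist_force: [0.2, 0.5, -0.3]
width: 0.0552
finger_force: 0.0
```

Emit:
servo_tool --pt "-1 -0.4 0 0 0 0 55" --pt "-1 -0.4 0 0 0 0 55" --pt "-1 -0.4 0 0 0 0 55" --pt "-1 -0.4 0 0 0 0 55" --pt "-1 -0.4 0 0 0 0 55"

```text
time: 21.02
tool_pos: [0.4657, -0.2601, 0.2333]
ee_rot: [-3.141, -0.002, 1.623]
wrist_force: [-0.2, 0.6, -0.2]
width: 0.055
finger_force: 0.0
```

Run:
```python
from h import *
st();look('pinch_roller',.017);look('reel_spindle',.004)
rel([.460,-.382,.12],yaw=-.084)
rel([.460,-.382,.12],yaw=3.058)
```

```text
t 21.02 pos [ 0.4657 -0.2601  0.2333] rot [-3.141e+00 -2.000e-03  1.623e+00] w 0.0550 f [-0.2  0.6 -0.2] ff 0.0 q [-0.62  0.05  1.39  0.    1.7  -0.67]
pinch_roller [299. 348.  72.  44.] 0.98 (array([ 0.4567, -0.4146]), -0.063, 0.0683, 0.0425)
pinch_roller [193. 336.  46.  53.] 0.97 (array([ 0.3433, -0.4045]), 1.559, 0.0824, 0.064)
pinch_roller [342. 422.  43.  58.] 0.63 (array([ 0.5052, -0.5026]), -1.523, 0.0746, 0.0647)
reel_spindle [432. 250.  51.  56.] 0.82 (array([ 0.5827, -0.3025]), -1.383, 0.0557, 0.049)
rel [-1.227 -0.131  1.142] [-0.    -0.     1.089]
rel [-1.227 -0.131  1.142] [ 0.    -0.    -0.912]
```

Run:
```python
from h import *
a=snap('wrist','w7');print(px2w('wrist',[(299,348)],.017))
P=[[.460+.033*i*np.cos(-.084)-.012*j*np.sin(-.084),-.382+.033*i*np.sin(-.084)+.012*j*np.cos(-.084),.017] for i,j in((1,1),(1,-1),(-1,-1),(-1,1))]
im=a[:,:,::-1].copy();cv2.polylines(im,[w2px('wrist',P).astype(int)],True,(0,0,255),1)
cv2.imwrite('pics/w7c.png',cv2.resize(im[200:480,140:500],None,fx=2,fy=2))
```

```text
[[ 0.45634543 -0.4132225   0.017     ]]
```

View pics/w7c.png

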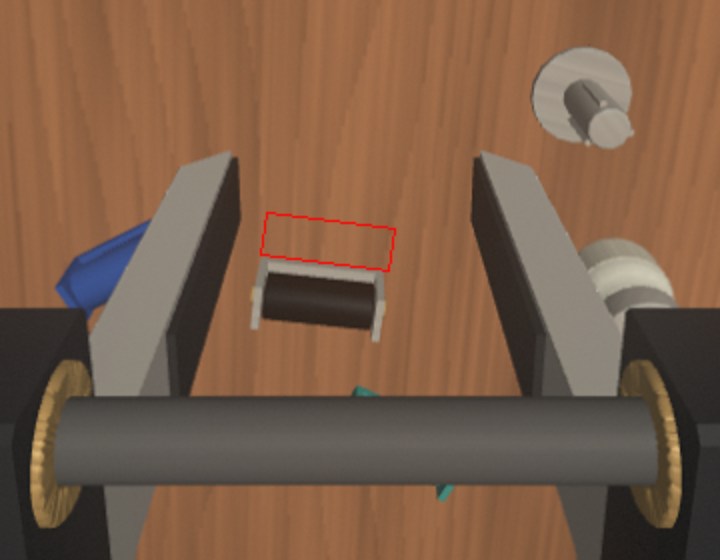

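The roller has been knocked about 3 cm to (0.4565, −0.413). It's the black one at (300,350), with blue to its left and turquoise below.

Emit:
servo_tool --pt "-1 -0.15 0.8 0 0 -0.926 50" --pt "-1 -0.15 0.8 0 0 -0.926 50" --pt "-1 -0.15 0.8 0 0 -0.926 50" --pt "-1 -0.15 0.8 0 0 -0.926 50" --pt "-1 -0.15 0.8 0 0 -0.926 50" --pt "-1 -0.15 0.8 0 0 -0.926 50" --pt "-1 -0.15 0.8 0 0 -0.926 50" --pt "-1 -0.15 0.8 0 0 -0.926 50" --pt "-1 -0.15 0.8 0 0 -0.926 50" --pt "-1 -0.15 0.8 0 0 -0.926 50" --pt "-1 -0.15 0.8 0 0 -0.926 50" --pt "-1 -0.15 0.8 0 0 -0.926 50"

```text
time: 22.27
tool_pos: [0.4567, -0.3601, 0.1546]
ee_rot: [3.142, 0.0, 3.086]
wrist_force: [0.4, -0.4, 0.5]
width: 0.0496
finger_force: 0.0
```

Emit:
servo_tool --pt "0 0 0 0 0 0 50" --pt "0 0 0 0 0 0 50"

```text
time: 22.43
tool_pos: [0.4565, -0.3604, 0.1546]
ee_rot: [-3.142, 0.0, 3.078]
wrist_force: [-0.0, 0.1, 0.1]
width: 0.05
finger_force: 0.0
```

Run:
```python
from h import *
st();rel([.4565,-.413,.021],yaw=3.077);look('pinch_roller',.02)
```

```text
t 22.43 pos [ 0.4565 -0.3604  0.1546] rot [-3.142  0.     3.078] w 0.0500 f [-0.   0.1  0.1] ff 0.0 q [-0.77  0.18  1.4   0.    1.56 -2.27]
rel [-0.033 -0.525  1.336] [-0.  0.  0.]
pinch_roller [245. 230.  41.  97.] 0.95 (array([ 0.4602, -0.4153]), -0.064, 0.0797, 0.0289)
pinch_roller [144. 295.  63.  97.] 0.72 (array([ 0.5045, -0.5019]), -0.426, 0.0828, 0.0319)
```

Emit:
servo_tool --pt "-0.05 -0.3 0.1 0 0 0 50" --pt "-0.05 -0.54 0.3 0 0 0 50" --pt "-0.05 -0.54 0.6 0 0 0 50" --pt "-0.05 -0.54 0.9 0 0 0 50" --pt "-0.05 -0.54 1 0 0 0 50" --pt "-0.05 -0.54 1 0 0 0 50"

```text
time: 23.03
tool_pos: [0.4557, -0.4132, 0.0504]
ee_rot: [3.136, -0.006, 3.078]
wrist_force: [-0.3, 0.6, 0.1]
width: 0.0496
finger_force: 0.0
```

Emit:
servo_tool --pt "0 0 0.2 0 0 0 50" --pt "0 0 0.33 0 0 0 50" --pt "0 0 0.33 0 0 0 50" --pt "0 0 0.33 0 0 0 0" --pt "0 0 0.33 0 0 0 0" --pt "0 0 0.33 0 0 0 0" --pt "0 0 0.33 0 0 0 0" --pt "0 0 0.33 0 0 0 0" --pt "0 0 0.33 0 0 0 0"

```text
time: 23.78
tool_pos: [0.458, -0.4159, 0.0228]
ee_rot: [-3.14, 0.002, 3.078]
wrist_force: [-0.4, 1.2, 3.4]
width: 0.0233
finger_force: 30.0
```

Emit:
servo_tool --pt "0 0 -0.3 0 0 0 0" --pt "0 0 -0.6 0 0 0 0" --pt "0 0 -1 0 0 0 0" --pt "0 0 -1 0 0 0 0" --pt "0 0 -1 0 0 0 0"

```text
time: 24.2
tool_pos: [0.4589, -0.417, 0.1253]
ee_rot: [-3.136, 0.005, 3.078]
wrist_force: [0.5, -0.4, -1.7]
width: 0.023
finger_force: 30.0
```

Emit:
servo_tool --pt "0 0.1 -0.5 0 0 0.926 0" --pt "-0.5 1 -0.8 0 0 0.926 0" --pt "-0.5 1 -0.8 0 0 0.926 0" --pt "-0.5 1 -0.8 0 0 0.926 0" --pt "-0.5 1 -0.8 0 0 0.926 0" --pt "-0.5 1 -0.8 0 0 0.926 0" --pt "-0.5 1 -0.8 0 0 0.926 0" --pt "-0.5 1 -0.8 0 0 0.926 0" --pt "-0.5 1 -0.8 0 0 0.926 0" --pt "-0.5 1 -0.8 0 0 0.926 0" --pt "-0.5 1 -0.8 0 0 0.926 0" --pt "-0.5 1 -0.8 0 0 0.926 0"

```text
time: 25.2
tool_pos: [0.5129, -0.3182, 0.1987]
ee_rot: [-3.138, -0.003, 1.618]
wrist_force: [0.5, -0.4, -0.4]
width: 0.0234
finger_force: 30.0
```

Emit:
servo_tool --pt "1 0.05 0 0 0 0 0" --pt "1 0.05 0 0 0 0 0" --pt "1 0.05 0 0 0 0 0" --pt "1 0.05 0 0 0 0 0"

```text
time: 25.53
tool_pos: [0.5127, -0.2146, 0.1994]
ee_rot: [-3.139, -0.004, 1.628]
wrist_force: [0.1, -1.7, -1.1]
width: 0.0231
finger_force: 30.0
```

Emit:
servo_tool --pt "1 0.05 0 0 0 0 0" --pt "1 0.05 0 0 0 0 0" --pt "1 0.05 0 0 0 0 0" --pt "1 0.05 0 0 0 0 0"

```text
time: 25.87
tool_pos: [0.5125, -0.1157, 0.1999]
ee_rot: [-3.139, -0.002, 1.628]
wrist_force: [-0.2, -0.8, -0.9]
width: 0.0233
finger_force: 30.0
```

Emit:
servo_tool --pt "1 0.05 0 0 0 0 0" --pt "1 0.05 0 0 0 0 0" --pt "1 0.05 0 0 0 0 0" --pt "1 0.05 0 0 0 0 0" --pt "1 0.05 0 0 0 0 0"

```text
time: 26.28
tool_pos: [0.5127, -0.0192, 0.2003]
ee_rot: [-3.14, 0.001, 1.624]
wrist_force: [-0.3, 0.0, -0.4]
width: 0.0233
finger_force: 30.0
```

Run:
```python
from h import *
st();p=tub(-.027,.028);p[2]=.034;print(p);rel(p,yaw=1.623);look('tape_counter',.03);look('head_block',.03)
```

```text
t 26.28 pos [ 0.5127 -0.0192  0.2003] rot [-3.140e+00  1.000e-03  1.624e+00] w 0.0233 f [-0.3  0.  -0.4] ff 29.99937415122986 q [-0.15  0.01  1.49 -0.    1.64 -0.2 ]
[0.51558115 0.10255879 0.034     ]
rel [1.216 0.097 1.661] [-0.001  0.001  0.001]
tape_counter [322. 151.  42.  85.] 0.78 (array([0.5134, 0.033 ]), -1.517, 0.0779, 0.0475)
head_block [393. 152.  38.  82.] 0.93 (array([0.5706, 0.0338]), -1.487, 0.0772, 0.0442)
```

Emit:
servo_tool --pt "0.4 0.1 0 0 0 0 0" --pt "0.8 0.1 0 0 0 0 0" --pt "1 0.1 0.2 0 0 0 0" --pt "1 0.1 0.5 0 0 0 0" --pt "1 0.1 0.6 0 0 0 0" --pt "1 0.1 0.6 0 0 0 0"

```text
time: 26.98
tool_pos: [0.5153, 0.0809, 0.1376]
ee_rot: [-3.134, 0.001, 1.623]
wrist_force: [-0.4, -1.2, -1.4]
width: 0.0232
finger_force: 30.0
```

Emit:
servo_tool --pt "0.26 0 0.1 0 0 0 0" --pt "0.26 0 0.3 0 0 0 0" --pt "0.26 0 0.6 0 0 0 0" --pt "0.26 0 0.85 0 0 0 0" --pt "0.26 0 0.95 0 0 0 0" --pt "0.26 0 0.95 0 0 0 0" --pt "0.26 0 0.95 0 0 0 0"

```text
time: 27.57
tool_pos: [0.5171, 0.1072, 0.0476]
ee_rot: [3.14, 0.0, 1.622]
wrist_force: [0.1, 0.4, 0.0]
width: 0.0231
finger_force: 30.0
```

Emit:
servo_tool --pt "0 0 0.1 0 0 0 0" --pt "0 0 0.14 0 0 0 0" --pt "0 0 0.14 0 0 0 0" --pt "0 0 0.14 0 0 0 0"

```text
time: 27.9
tool_pos: [0.5163, 0.1079, 0.0328]
ee_rot: [3.141, 0.0, 1.624]
wrist_force: [-0.5, -0.8, -0.5]
width: 0.0235
finger_force: 30.0
```

Emit:
servo_tool --pt "0 0 0.01 0 0 0 32" --pt "0 0 0.01 0 0 0 32" --pt "0 0 0.01 0 0 0 32" --pt "0 0 -0.3 0 0 0 32" --pt "0 0 -0.7 0 0 0 32" --pt "0 0 -1 0 0 0 32" --pt "0 0 -1 0 0 0 32"

```text
time: 28.48
tool_pos: [0.5206, 0.1085, 0.141]
ee_rot: [3.126, -0.001, 1.624]
wrist_force: [-0.3, -1.3, 0.9]
width: 0.032
finger_force: 0.0
```

Emit:
servo_tool --pt "-0.3 0 -0.8 0 0 0 50" --pt "-1 0.2 -1 0 0 0 50" --pt "-1 0.2 -1 0 0 0 50" --pt "-1 0.2 -1 0 0 0 50" --pt "-1 0.2 -1 0 0 0 50"

```text
time: 28.9
tool_pos: [0.5439, 0.0056, 0.2366]
ee_rot: [3.134, 0.003, 1.619]
wrist_force: [-0.0, -0.4, 0.6]
width: 0.0504
finger_force: 0.0
```

Emit:
servo_tool --pt "-1 0.1 0 0 0 0 50" --pt "-1 0.1 0 0 0 0 50" --pt "-1 0.1 0 0 0 0 50" --pt "-1 0.1 0 0 0 0 50"

```text
time: 29.23
tool_pos: [0.5564, -0.0929, 0.2306]
ee_rot: [-3.139, 0.0, 1.62]
wrist_force: [0.2, 0.7, -0.7]
width: 0.0497
finger_force: 0.0
```

Emit:
servo_tool --pt "-1 0.1 0 0 0 0 50" --pt "-1 0.1 0 0 0 0 50" --pt "-1 0.1 0 0 0 0 50" --pt "-1 0.1 0 0 0 0 50" --pt "-1 0.1 0 0 0 0 50"

```text
time: 29.65
tool_pos: [0.5718, -0.1885, 0.2314]
ee_rot: [-3.14, -0.002, 1.623]
wrist_force: [-0.4, -0.0, 0.7]
width: 0.0497
finger_force: 0.0
```

Run:
```python
from h import *
o=st();a=snap('wrist','w8')
f=robot.find_in('reel_spindle','wrist')[0];print(f)
u,v,w,h=f['extent'];c=a[int(v-h/2-12):int(v+h/2+12),int(u-w/2-12):int(u+w/2+12)]
cv2.imwrite('pics/w8c.png',cv2.resize(c[:,:,::-1],None,fx=5,fy=5));print(int(u-w/2-12),int(v-h/2-12))
```

```text
t 29.65 pos [ 0.5718 -0.1885  0.2314] rot [-3.140e+00 -2.000e-03  1.623e+00] w 0.0497 f [-0.4 -0.   0.7] ff 0.0 q [-0.41  0.2   1.22  0.    1.72 -0.47]
{'extent': [323.0, 312.3, 45.4, 57.2], 'conf': 0.89}
288 271
```

View pics/w8c.png

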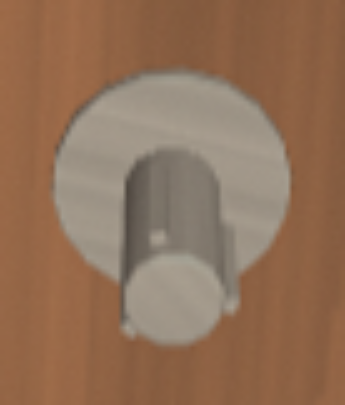

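The spindle stands on its flange. The flange centre is at about (322,307) and the shaft top at (323,331).

Run:
```python
from h import *
print(px2w('wrist',[(322.4,307.2),(322.8,330.6)],[.005,.052]))
p=px2w('wrist',[(322.8,330.6)],.052)[0];p[2]=.045;rel(p,yaw=1.623)
```

```text
[[ 0.58382303 -0.29833461  0.005     ]
 [ 0.58372567 -0.29883926  0.052     ]]
rel [-1.121  0.058  1.87 ] [-0.    -0.001  0.002]
```

Emit:
servo_tool --pt "-0.5 0.06 0 0 0 0 50" --pt "-1 0.06 0.2 0 0 0 50" --pt "-1 0.06 0.6 0 0 0 50" --pt "-1 0.06 0.9 0 0 0 50" --pt "-1 0.06 0.9 0 0 0 50"

```text
time: 30.17
tool_pos: [0.5786, -0.2856, 0.132]
ee_rot: [-3.127, -0.011, 1.624]
wrist_force: [-0.9, 1.1, -2.0]
width: 0.0503
finger_force: 0.0
```

Emit:
servo_tool --pt "-0.12 0 0 0 0 0 50" --pt "-0.12 0 0.3 0 0 0 50" --pt "-0.12 0 0.6 0 0 0 50" --pt "-0.12 0 0.9 0 0 0 50" --pt "-0.12 0 1 0 0 0 50" --pt "-0.12 0 1.0 0 0 0 50"

```text
time: 30.67
tool_pos: [0.5838, -0.2999, 0.0421]
ee_rot: [-3.14, -0.001, 1.625]
wrist_force: [0.5, 0.0, -0.0]
width: 0.0502
finger_force: 0.0
```

Run:
```python
from h import *
o=st();rel([.5837,-.2986,.036],yaw=1.623)
```

```text
t 30.67 pos [ 0.5838 -0.2999  0.0421] rot [-3.140e+00 -1.000e-03  1.625e+00] w 0.0502 f [ 0.5  0.  -0. ] ff 0.0 q [-0.56  0.41  1.34  0.    1.39 -0.62]
rel [ 0.013 -0.     0.061] [-0.001 -0.001  0.001]
```

Emit:
servo_tool --pt "0.01 0 0.06 0 0 0 50" --pt "0.01 0 0.06 0 0 0 0" --pt "0.01 0 0.06 0 0 0 0" --pt "0.01 0 0.06 0 0 0 0" --pt "0.01 0 0.06 0 0 0 0" --pt "0.01 0 0.06 0 0 0 0" --pt "0.01 0 0.06 0 0 0 0" --pt "0.01 0 0.06 0 0 0 0"

```text
time: 31.33
tool_pos: [0.584, -0.3004, 0.0376]
ee_rot: [3.141, 0.001, 1.624]
wrist_force: [-2.4, -0.9, 4.4]
width: 0.0195
finger_force: 30.0
```

Emit:
servo_tool --pt "0 0 -0.3 0 0 0 0" --pt "0 0 -0.6 0 0 0 0" --pt "0 0 -1 0 0 0 0" --pt "0 0 -1 0 0 0 0" --pt "0 0 -1 0 0 0 0"

```text
time: 31.75
tool_pos: [0.5856, -0.301, 0.1401]
ee_rot: [3.135, 0.004, 1.624]
wrist_force: [0.4, -0.4, -2.0]
width: 0.0192
finger_force: 30.0
```

Emit:
servo_tool --pt "0.4 0 -0.5 0 0 0 0" --pt "0.8 0 -0.8 0 0 0 0" --pt "1 0 -0.8 0 0 0 0" --pt "1 0 -0.8 0 0 0 0"

```text
time: 32.08
tool_pos: [0.5796, -0.1953, 0.2196]
ee_rot: [3.137, -0.001, 1.629]
wrist_force: [0.7, -1.4, -0.4]
width: 0.0196
finger_force: 30.0
```

Emit:
servo_tool --pt "0.4 0.05 0 0 0 0 0" --pt "0.8 0.05 0 0 0 0 0" --pt "1 0.05 0 0 0 0 0" --pt "1 0.05 0 0 0 0 0"

```text
time: 32.42
tool_pos: [0.5772, -0.0957, 0.2138]
ee_rot: [-3.138, -0.003, 1.629]
wrist_force: [0.3, 1.1, -1.4]
width: 0.0193
finger_force: 30.0
```

Emit:
servo_tool --pt "0.4 0.05 0 0 0 0 0" --pt "0.8 0.05 0 0 0 0 0" --pt "1 0.05 0 0 0 0 0" --pt "1 0.05 0 0 0 0 0" --pt "1 0.05 0 0 0 0 0"

```text
time: 32.83
tool_pos: [0.5774, 0.0, 0.2143]
ee_rot: [-3.138, 0.001, 1.625]
wrist_force: [0.5, 0.3, -1.0]
width: 0.0195
finger_force: 30.0
```

Run:
```python
from h import *
o=st();p=tub(.029,.036);p[2]=.046;print(p);rel(p,yaw=1.623)
a=snap('wrist','w9');cv2.imwrite('pics/w9c.png',a[:,150:500,::-1])
```

```text
t 32.83 pos [0.5774 0.     0.2143] rot [-3.138e+00  1.000e-03  1.625e+00] w 0.0195 f [ 0.5  0.3 -1. ] ff 29.99963790178299 q [-0.1   0.15  1.31 -0.    1.68 -0.15]
[0.57108964 0.11345866 0.046     ]
rel [1.137 0.004 1.682] [-0.002  0.     0.001]
```

View pics/w9c.png

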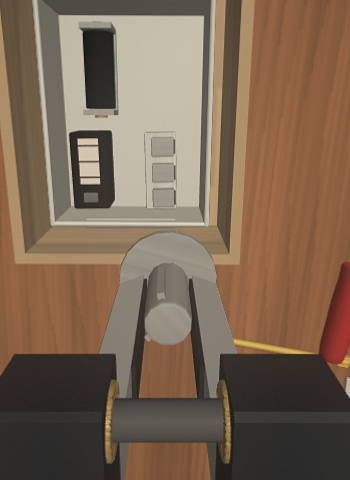

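The tub view shows the counter, block and roller lying flat, with the upper-right cell free for the spindle.

Emit:
servo_tool --pt "0.4 0 0 0 0 0 0" --pt "0.8 -0.02 0 0 0 0 0" --pt "1 -0.02 0.2 0 0 0 0" --pt "1 -0.02 0.5 0 0 0 0" --pt "1 -0.02 0.6 0 0 0 0" --pt "1 -0.02 0.6 0 0 0 0"

```text
time: 33.38
tool_pos: [0.5684, 0.098, 0.1516]
ee_rot: [-3.132, 0.001, 1.622]
wrist_force: [-0.1, 0.1, -1.9]
width: 0.0191
finger_force: 30.0
```

Emit:
servo_tool --pt "0.14 0 0.1 0 0 0 0" --pt "0.14 0 0.3 0 0 0 0" --pt "0.14 0 0.6 0 0 0 0" --pt "0.14 0 0.85 0 0 0 0" --pt "0.14 0 0.95 0 0 0 0" --pt "0.14 0 0.95 0 0 0 0" --pt "0.14 0 0.95 0 0 0 0"

```text
time: 33.97
tool_pos: [0.5707, 0.1136, 0.0624]
ee_rot: [3.14, -0.0, 1.623]
wrist_force: [-0.1, -0.2, -0.1]
width: 0.0195
finger_force: 30.0
```

Emit:
servo_tool --pt "0 0 0.08 0 0 0 0" --pt "0 0 0.13 0 0 0 0" --pt "0 0 0.13 0 0 0 0" --pt "0 0 0.13 0 0 0 0"

```text
time: 34.3
tool_pos: [0.57, 0.1138, 0.0488]
ee_rot: [3.141, 0.0, 1.624]
wrist_force: [0.2, 0.1, -1.9]
width: 0.0195
finger_force: 30.0
```

Emit:
servo_tool --pt "0 0 0.02 0 0 0 0" --pt "0 0 0.02 0 0 0 30" --pt "0 0 0.02 0 0 0 30" --pt "0 0 0.02 0 0 0 30" --pt "0 0 -0.3 0 0 0 30" --pt "0 0 -0.7 0 0 0 30" --pt "0 0 -1 0 0 0 30" --pt "0 0 -1 0 0 0 30"

```text
time: 34.97
tool_pos: [0.5742, 0.1143, 0.1576]
ee_rot: [3.126, -0.001, 1.624]
wrist_force: [2.0, -0.3, 1.2]
width: 0.0298
finger_force: 0.0
```

Emit:
servo_tool --pt "-0.3 0 -0.4 0 0 0 50" --pt "-0.6 -0.3 -0.8 0 0 0 50" --pt "-0.6 -0.3 -1 0 0 0 50" --pt "-0.6 -0.3 -1 0 0 0 50" --pt "-0.6 -0.3 -1 0 0 0 50"

```text
time: 35.38
tool_pos: [0.5442, 0.0516, 0.2521]
ee_rot: [3.134, 0.0, 1.622]
wrist_force: [0.0, -0.3, -0.8]
width: 0.0501
finger_force: 0.0
```

Emit:
servo_tool --pt "0 -0.5 -0.4 0 0 0 50" --pt "0 -0.5 -0.8 0 0 0 50" --pt "0 -0.5 -1 0 0 0 50" --pt "0 -0.5 -1 0 0 0 50" --pt "0 -0.5 -1 0 0 0 50"

```text
time: 35.8
tool_pos: [0.4938, 0.0501, 0.3496]
ee_rot: [3.138, 0.0, 1.624]
wrist_force: [-0.1, -0.6, -0.4]
width: 0.0498
finger_force: 0.0
```

Run:
```python
from h import *
o=st();a=snap('wrist','w10');b=snap('top','t10')
for c,ns in(('wrist',['reel_spindle','pinch_roller','tape_counter','head_block']),('top',['lid','lid_rib'])):
  for n in ns: print(n,[(np.round(f['extent']),round(f['conf'],2)) for f in robot.find_in(n,c)][:2])
m=np.zeros((480,760,3),np.uint8);m[:,:400]=a[:,120:520];m[:360,400:]=cv2.resize(b[200:320,110:230],(360,360),interpolation=cv2.INTER_CUBIC)
cv2.imwrite('pics/m10.png',m[:,:,::-1])
```

```text
t 35.80 pos [0.4938 0.0501 0.3496] rot [3.138 0.    1.624] w 0.0498 f [-0.1 -0.6 -0.4] ff 0.0 q [-0.01 -0.03  1.24  0.    1.93 -0.07]
reel_spindle [(array([387., 131.,  45.,  46.]), 0.97)]
pinch_roller [(array([339., 134.,  23.,  66.]), 0.65), (array([227., 467.,  16.,  25.]), 0.55)]
tape_counter [(array([335., 200.,  30.,  56.]), 0.65)]
head_block [(array([380., 201.,  23.,  56.]), 0.65)]
lid [(array([169., 272.,  75.,  58.]), 0.6)]
lid_rib [(array([166., 276.,  77.,  57.]), 0.9)]
```

View pics/m10.png

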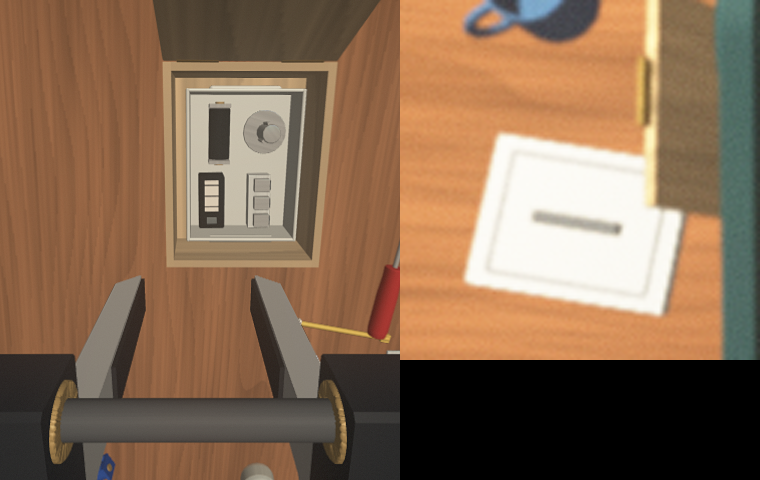

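All four parts are in the tub. In the top crop the lid's rib runs from (534,215) to (621,229). I'll cross over the cover at height to the lid.

Emit:
servo_tool --pt "0 -0.06 -0.3 0 0 0 50" --pt "0.4 -0.06 -0.3 0 0 0 50" --pt "0.8 -0.06 -0.3 0 0 0 50" --pt "1 -0.06 -0.3 0 0 0 50" --pt "1 -0.06 -0.3 0 0 0 50"

```text
time: 36.62
tool_pos: [0.4814, 0.1525, 0.3779]
ee_rot: [-3.141, -0.001, 1.629]
wrist_force: [-0.9, -0.3, 0.1]
width: 0.0503
finger_force: 0.0
```

Emit:
servo_tool --pt "0.4 -0.06 0 0 0 0 50" --pt "0.8 -0.06 0 0 0 0 50" --pt "1 -0.06 0 0 0 0 50" --pt "1 -0.06 0 0 0 0 50"

```text
time: 36.95
tool_pos: [0.4702, 0.2513, 0.3772]
ee_rot: [-3.14, -0.0, 1.628]
wrist_force: [-0.2, -0.5, -0.4]
width: 0.05
finger_force: 0.0
```

Emit:
servo_tool --pt "0.4 -0.06 0 0 0 0.12 50" --pt "0.8 -0.06 0 0 0 0.12 50" --pt "1 -0.06 0 0 0 0.12 50" --pt "1 -0.06 0 0 0 0.12 50" --pt "1 -0.06 0 0 0 0.12 50"

```text
time: 37.37
tool_pos: [0.4597, 0.3477, 0.3775]
ee_rot: [-3.141, 0.002, 1.436]
wrist_force: [-0.3, -0.7, -0.7]
width: 0.05
finger_force: 0.0
```

```bash
cat > lid.py <<'E'
from h import *
o=st();a=snap('wrist','wlid')
for f in robot.find_in('lid_rib','wrist')[:2]+robot.find_in('lid','wrist')[:1]:
    print(np.round(f['extent']),round(f['conf'],2))
r=px2w('top',[(154.7,271.7),(183.7,276.3)],.034);print(r,np.round(r.mean(0),4),w2px('wrist',r))
# lid plate mask: bright low-sat
hsv=cv2.cvtColor(a,cv2.COLOR_RGB2HSV);m=((hsv[...,1]<45)&(hsv[...,2]>150)).astype(np.uint8)
n,l,s,c=cv2.connectedComponentsWithStats(m);k=1+np.argmax(s[1:,4]);print(s[k])
ys,xs=np.nonzero(l==k);P=px2w('wrist',np.c_[xs,ys],.021,o)[:,:2]
print(cv2.minAreaRect((P*1e4).astype(np.float32)))
# holes inside plate = rib sides
fill=np.zeros_like(m);cs,_=cv2.findContours((l==k).astype(np.uint8),cv2.RETR_EXTERNAL,2);cv2.drawContours(fill,[max(cs,key=cv2.contourArea)],-1,1,-1)
h=((fill>0)&(l!=k)).astype(np.uint8);n2,l2,s2,c2=cv2.connectedComponentsWithStats(h)
for i in np.argsort(-s2[1:,4])[:4]+1:print(s2[i],c2[i])
E
python3 lid.py
```

```text
t 37.37 pos [0.4597 0.3477 0.3775] rot [-3.141e+00  2.000e-03  1.436e+00] w 0.0500 f [-0.3 -0.7 -0.7] ff 0.0 q [ 0.55  0.17  0.97 -0.    2.    0.68]
[315. 144. 121. 143.] 0.92
[312. 142. 118. 150.] 0.88
[[0.46526899 0.42274828 0.034     ]
 [0.45487095 0.34435479 0.034     ]] [0.4601 0.3836 0.034 ] [[312.1317589  117.50332035]
 [312.78334103 184.04386536]]
[ 269   88   90  117 9404]
((4604.34619140625, 3869.031494140625), (1404.5560302734375, 1071.240478515625), 82.06970977783203)
[308 114  11  69 717] [313.17433752 147.46443515]
```

Run:
```python
from h import *
o=robot.get_obs();p=px2w('wrist',[(313.2,148.5),(313.2,148.5)],[.036,.029]);print(p)
rel([.4605,.386,.2],yaw=1.432)
```

```text
[[0.46150073 0.38716646 0.036     ]
 [0.46135157 0.38659789 0.029     ]]
rel [ 0.393 -0.05   1.787] [0.    0.    0.001]
```

Emit:
servo_tool --pt "0.39 -0.04 0.4 0 0 0 40" --pt "0.39 -0.04 0.8 0 0 0 40" --pt "0.39 -0.04 1 0 0 0 40" --pt "0.39 -0.04 1 0 0 0 40"

```text
time: 37.85
tool_pos: [0.4582, 0.3845, 0.2692]
ee_rot: [-3.13, 0.012, 1.434]
wrist_force: [-0.5, -0.7, -1.3]
width: 0.0402
finger_force: 0.0
```

Emit:
servo_tool --pt "0 0 0.4 0 0 0 40" --pt "0 0 0.8 0 0 0 40" --pt "0 0 1 0 0 0 40" --pt "0 0 1 0 0 0 40" --pt "0 0 1 0 0 0 40"

```text
time: 38.27
tool_pos: [0.4615, 0.3866, 0.1799]
ee_rot: [3.141, -0.0, 1.434]
wrist_force: [0.0, -0.1, 0.7]
width: 0.0402
finger_force: 0.0
```

```bash
python3 lid.py
python3 - <<'E'
from h import *
rel([.461,.387,.042],yaw=1.432)
E
```

```text
t 38.27 pos [0.4615 0.3866 0.1799] rot [ 3.141 -0.     1.434] w 0.0402 f [ 0.  -0.1  0.7] ff 0.0 q [ 0.6   0.21  1.31 -0.    1.62  0.74]
[315. 210. 188. 217.] 0.8
[480. 471. 204.  16.] 0.65
[315. 208. 184. 219.] 0.7
[[0.46526899 0.42274828 0.034     ]
 [0.45487095 0.34435479 0.034     ]] [0.4601 0.3836 0.034 ] [[312.55356333 179.05521868]
 [313.3616982  276.49392509]]
[  245   128   142   171 20373]
((4608.796875, 3877.472412109375), (1399.5035400390625, 1071.402587890625), 82.09343719482422)
[ 307  169   17  102 1645] [315.10212766 218.13009119]
rel [-0.02  -0.021  1.408] [ 0.003 -0.003  0.002]
```

Emit:
servo_tool --pt "0 0 0.4 0 0 0 40" --pt "0 0 0.8 0 0 0 40" --pt "0 0 1 0 0 0 40" --pt "0 0 1 0 0 0 40" --pt "0 0 1 0 0 0 40"

```text
time: 38.83
tool_pos: [0.4612, 0.3878, 0.0797]
ee_rot: [3.141, -0.001, 1.435]
wrist_force: [-0.5, 0.1, 0.1]
width: 0.0403
finger_force: 0.0
```

Emit:
servo_tool --pt "0 0 0.2 0 0 0 40" --pt "0 0 0.37 0 0 0 40" --pt "0 0 0.37 0 0 0 40" --pt "0 0 0.37 0 0 0 0" --pt "0 0 0.37 0 0 0 0" --pt "0 0 0.37 0 0 0 0" --pt "0 0 0.37 0 0 0 0" --pt "0 0 0.37 0 0 0 0"

```text
time: 39.5
tool_pos: [0.4611, 0.3881, 0.043]
ee_rot: [3.14, -0.002, 1.435]
wrist_force: [-0.7, -0.0, 3.5]
width: 0.0113
finger_force: 30.0
```

Emit:
servo_tool --pt "0 0 -0.2 0 0 0 0" --pt "0 0 -0.5 0 0 0 0" --pt "0 0 -0.8 0 0 0 0" --pt "0 0 -1 0 0 0 0" --pt "0 0 -1 0 0 0 0"

```text
time: 39.92
tool_pos: [0.4632, 0.3892, 0.1477]
ee_rot: [3.133, -0.007, 1.435]
wrist_force: [1.1, -0.2, -0.9]
width: 0.0114
finger_force: 30.0
```

Emit:
servo_tool --pt "0 0 -0.3 0 0 -0.05 0" --pt "0 0 -0.6 0 0 -0.12 0" --pt "0 0 -0.9 0 0 -0.12 0" --pt "0 0 -1 0 0 -0.12 0" --pt "0 0 -1 0 0 -0.12 0"

```text
time: 40.33
tool_pos: [0.4616, 0.3881, 0.2439]
ee_rot: [3.137, -0.003, 1.623]
wrist_force: [-0.0, 0.4, -1.4]
width: 0.0115
finger_force: 30.0
```

Emit:
servo_tool --pt "0 0 -0.3 0 0 0 0" --pt "0 0 -0.6 0 0 0 0" --pt "0 0 -0.9 0 0 0 0" --pt "0 0 -1 0 0 0 0" --pt "0 0 -1 0 0 0 0"

```text
time: 40.75
tool_pos: [0.4612, 0.3879, 0.3423]
ee_rot: [3.139, -0.001, 1.624]
wrist_force: [-0.4, -0.2, -1.4]
width: 0.0118
finger_force: 30.0
```

Emit:
servo_tool --pt "0 0.2 -0.3 0 0 0 0" --pt "0 0.2 -0.5 0 0 0 0" --pt "-0.3 0.2 -0.5 0 0 0 0" --pt "-0.6 0.2 -0.5 0 0 0 0" --pt "-0.9 0.2 -0.5 0 0 0 0" --pt "-1 0.2 -0.5 0 0 0 0"

```text
time: 41.25
tool_pos: [0.486, 0.2855, 0.3878]
ee_rot: [-3.137, 0.004, 1.62]
wrist_force: [-0.1, 1.0, -0.2]
width: 0.0118
finger_force: 30.0
```

Emit:
servo_tool --pt "-0.3 0.2 0 0 0 0 0" --pt "-0.6 0.2 0 0 0 0 0" --pt "-0.9 0.2 0 0 0 0 0" --pt "-1 0.2 0 0 0 0 0"

```text
time: 41.58
tool_pos: [0.5114, 0.1868, 0.388]
ee_rot: [-3.136, 0.003, 1.62]
wrist_force: [0.3, -0.3, -1.3]
width: 0.0115
finger_force: 30.0
```

Emit:
servo_tool --pt "-0.3 0.2 0 0 0 0 0" --pt "-0.6 0.2 0 0 0 0 0" --pt "-0.9 0.2 0 0 0 0 0" --pt "-1 0.2 0 0 0 0 0" --pt "-1 0.2 0 0 0 0 0"

```text
time: 42.0
tool_pos: [0.5366, 0.0897, 0.3892]
ee_rot: [-3.138, -0.0, 1.621]
wrist_force: [-0.2, 0.7, -1.8]
width: 0.0116
finger_force: 30.0
```

Run:
```python
from h import *
o=st();rel([.544,.076,.15],yaw=1.625)
a=snap('wrist','wl2')
hsv=cv2.cvtColor(a,cv2.COLOR_RGB2HSV);m=((hsv[...,1]<45)&(hsv[...,2]>150)).astype(np.uint8)
n,l,s,c=cv2.connectedComponentsWithStats(m);k=1+np.argmax(s[1:,4]);ys,xs=np.nonzero(l==k);print(s[k])
P=px2w('wrist',np.c_[xs,ys],o['tool_pos'][2]-.0215,o)[:,:2];print(cv2.minAreaRect((P*1e4).astype(np.float32)))
```

```text
t 42.00 pos [0.5366 0.0897 0.3892] rot [-3.138 -0.     1.621] w 0.0116 f [-0.2  0.7 -1.8] ff 29.99939113855362 q [0.06 0.11 1.02 0.   2.02 0.01]
rel [-0.14   0.076  2.392] [-0.002 -0.    -0.003]
[  196   143   245   208 33744]
((5365.1171875, 1080.142578125), (1065.7225341796875, 1021.3091430664062), 2.7948684692382812)
```

Emit:
servo_tool --pt "-0.14 0.08 0.3 0 0 0 0" --pt "-0.14 0.08 0.7 0 0 0 0" --pt "-0.14 0.08 1 0 0 0 0" --pt "-0.14 0.08 1 0 0 0 0"

```text
time: 42.38
tool_pos: [0.5408, 0.0793, 0.2807]
ee_rot: [-3.122, -0.001, 1.626]
wrist_force: [-0.7, 0.5, -3.3]
width: 0.0117
finger_force: 30.0
```

Emit:
servo_tool --pt "0 0 0.3 0 0 0 0" --pt "0 0 0.7 0 0 0 0" --pt "0 0 1 0 0 0 0" --pt "0 0 1 0 0 0 0" --pt "0 0 1 0 0 0 0"

```text
time: 42.8
tool_pos: [0.5448, 0.0789, 0.1915]
ee_rot: [-3.14, -0.001, 1.625]
wrist_force: [0.7, -0.0, -0.1]
width: 0.0116
finger_force: 30.0
```

Run:
```python
from h import *
o=st();rel([.544,.076,.10],yaw=1.625)
```

```text
t 42.80 pos [0.5448 0.0789 0.1915] rot [-3.140e+00 -1.000e-03  1.625e+00] w 0.0116 f [ 0.7 -0.  -0.1] ff 29.999547600746155 q [ 0.04  0.1   1.42  0.    1.63 -0.01]
rel [-0.029 -0.008  0.915] [-0.001 -0.     0.   ]
```

Emit:
servo_tool --pt "-0.02 -0.01 0.2 0 0 0 0" --pt "-0.02 -0.01 0.4 0 0 0 0" --pt "-0.02 -0.01 0.6 0 0 0 0" --pt "-0.02 -0.01 0.75 0 0 0 0" --pt "-0.02 -0.01 0.75 0 0 0 0" --pt "-0.02 -0.01 0.75 0 0 0 0"

```text
time: 43.3
tool_pos: [0.5461, 0.0761, 0.1196]
ee_rot: [3.137, -0.0, 1.624]
wrist_force: [-0.5, 0.2, -1.0]
width: 0.0115
finger_force: 30.0
```

Emit:
servo_tool --pt "0 0 0.05 0 0 0 0" --pt "0 0 0.1 0 0 0 0" --pt "0 0 0.14 0 0 0 0" --pt "0 0 0.17 0 0 0 0" --pt "0 0 0.17 0 0 0 0"

```text
time: 43.72
tool_pos: [0.5468, 0.0771, 0.1035]
ee_rot: [3.134, -0.003, 1.625]
wrist_force: [0.3, 3.8, 8.8]
width: 0.0118
finger_force: 30.8
```

Emit:
servo_tool --pt "0 -0.02 0 0 0 0 0" --pt "0 -0.02 0.04 0 0 0 0" --pt "0 -0.02 0.08 0 0 0 0" --pt "0 -0.02 0.12 0 0 0 0" --pt "0 -0.02 0.15 0 0 0 0" --pt "0 -0.02 0.15 0 0 0 0" --pt "0 -0.02 0.15 0 0 0 0"

```text
time: 44.3
tool_pos: [0.5444, 0.0772, 0.0899]
ee_rot: [3.134, -0.003, 1.624]
wrist_force: [-4.1, 4.4, 17.8]
width: 0.0118
finger_force: 30.0
```

Emit:
servo_tool --pt "0 0 0.03 0 0 0 0" --pt "0 0 0.05 0 0 0 0" --pt "0 0 0.05 0 0 0 0"

```text
time: 44.55
tool_pos: [0.5445, 0.0772, 0.0898]
ee_rot: [3.133, -0.003, 1.625]
wrist_force: [-12.8, 3.5, 37.1]
width: 0.0116
finger_force: 30.1
```

It's stiff at 37 N, so the lid is at full depth. I'll release, rise and verify.

Emit:
servo_tool --pt "0 0 -0.06 0 0 0 0" --pt "0 0 -0.06 0 0 0 40" --pt "0 0 -0.06 0 0 0 40" --pt "0 0 -0.06 0 0 0 40" --pt "0 0 -0.06 0 0 0 40" --pt "0 0 -0.4 0 0 0 40" --pt "0 0 -0.8 0 0 0 40" --pt "0 0 -1 0 0 0 40" --pt "0 0 -1 0 0 0 40"

```text
time: 45.3
tool_pos: [0.5449, 0.0749, 0.1842]
ee_rot: [3.133, 0.001, 1.623]
wrist_force: [0.3, 0.4, -0.0]
width: 0.0402
finger_force: 0.0
```

Emit:
servo_tool --pt "-0.3 0 -0.4 0 0 0 40" --pt "-0.7 0 -0.8 0 0 0 40" --pt "-1 0 -1 0 0 0 40" --pt "-1 0 -1 0 0 0 40" --pt "-1 0 -1 0 0 0 40" --pt "-1 0 -1 0 0 0 40"

```text
time: 45.8
tool_pos: [0.5473, -0.0246, 0.2773]
ee_rot: [-3.139, -0.001, 1.622]
wrist_force: [0.4, -0.0, -0.7]
width: 0.0397
finger_force: 0.0
```

Run:
```python
from h import *
o=st();a=snap('wrist','w12');im=a[:,:,::-1].copy()
c,s=np.cos(.052),np.sin(.052)
for z,col in((.070,(0,0,255)),(.080,(0,255,0))):
    P=[tub(x,y,z-.006) for x,y in((-.0685,-.0895),(.0685,-.0895),(.0685,.0895),(-.0685,.0895))]
    q=w2px('wrist',P);print(z,np.round(q,1).tolist());cv2.polylines(im,[q.round().astype(int)],True,col,1)
P=[tub(x,y,.078) for x,y in((-.006,-.04),(.006,-.04),(.006,.04),(-.006,.04))]
cv2.polylines(im,[w2px('wrist',P).round().astype(int)],True,(0,0,255),1)
cv2.imwrite('pics/w12c.png',cv2.resize(im[0:260,200:450],None,fx=2.3,fy=2.3))
```

```text
t 45.80 pos [ 0.5473 -0.0246  0.2773] rot [-3.139e+00 -1.000e-03  1.622e+00] w 0.0397 f [ 0.4 -0.  -0.7] ff 0.0 q [-0.15  0.08  1.27  0.    1.79 -0.2 ]
0.07 [[244.6, 195.4], [395.8, 195.5], [408.6, -31.3], [232.8, -31.0]]
0.08 [[242.6, 197.5], [397.9, 197.7], [411.4, -35.8], [230.2, -35.5]]
```

View pics/w12c.png

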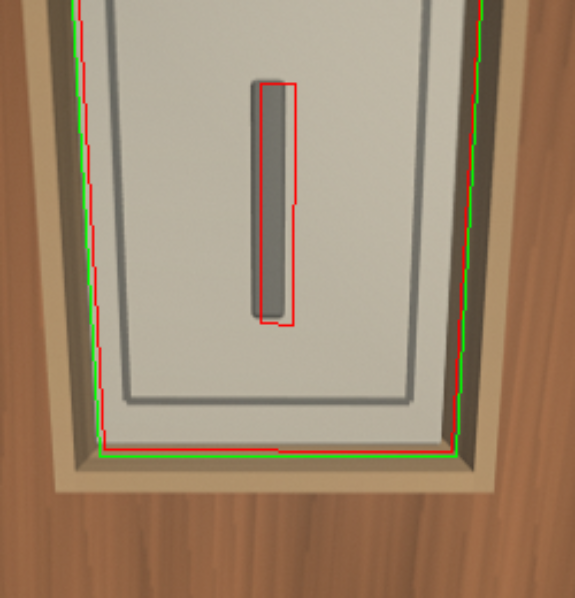

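The lid's outline matches the home height at the near end, and it sits about 2–3 mm toward −x, within tolerance. I'll probe and press both ends with closed fingers to make sure.

Emit:
servo_tool --pt "0.41 0 0.2 0 0 0 0" --pt "0.41 0 0.5 0 0 0 0" --pt "0.41 0 0.9 0 0 0 0" --pt "0.41 0 1 0 0 0 0" --pt "0.41 0 1 0 0 0 0" --pt "0.41 0 1 0 0 0 0"

```text
time: 46.35
tool_pos: [0.5447, 0.0173, 0.1785]
ee_rot: [-3.139, -0.0, 1.625]
wrist_force: [-0.3, 0.1, 1.1]
width: 0.0035
finger_force: 0.0
```

Emit:
servo_tool --pt "0 0 0.3 0 0 0 0" --pt "0 0 0.6 0 0 0 0" --pt "0 0 0.75 0 0 0 0" --pt "0 0 0.84 0 0 0 0" --pt "0 0 0.9 0 0 0 0" --pt "0 0 0.93 0 0 0 0" --pt "0 0 0.93 0 0 0 0"

```text
time: 46.93
tool_pos: [0.5464, 0.0163, 0.0878]
ee_rot: [3.139, 0.0, 1.624]
wrist_force: [0.5, -0.3, -0.6]
width: 0.0002
finger_force: 0.0
```

Emit:
servo_tool --pt "0 0 0.02 0 0 0 0" --pt "0 0 0.04 0 0 0 0" --pt "0 0 0.04 0 0 0 0"

```text
time: 47.18
tool_pos: [0.5468, 0.0163, 0.0872]
ee_rot: [3.137, 0.001, 1.624]
wrist_force: [-4.6, 1.0, 11.2]
width: 0.0001
finger_force: 5.7
```

Emit:
servo_tool --pt "0 0 -0.25 0 0 0 0" --pt "0 0 -0.5 0 0 0 0" --pt "0.4 0 -0.5 0 0 0 0" --pt "0.8 0 -0.5 0 0 0 0" --pt "1 0 -0.5 0 0 0 0" --pt "1 0 -0.5 0 0 0 0" --pt "1 0 -0.5 0 0 0 0"

```text
time: 47.77
tool_pos: [0.5406, 0.117, 0.1338]
ee_rot: [3.139, 0.001, 1.626]
wrist_force: [0.2, -0.4, -0.6]
width: 0.0003
finger_force: 0.0
```

Emit:
servo_tool --pt "0.1 0 0.2 0 0 0 0" --pt "0.1 0 0.35 0 0 0 0" --pt "0.1 0 0.45 0 0 0 0" --pt "0.1 0 0.5 0 0 0 0" --pt "0.1 0 0.5 0 0 0 0"

```text
time: 48.18
tool_pos: [0.5398, 0.1263, 0.0871]
ee_rot: [3.14, -0.002, 1.623]
wrist_force: [-8.0, 2.5, 16.2]
width: 0.0002
finger_force: 11.1
```

Both ends stop at TCP z = 0.087, so the lid is level and home. Now I'll go up, cross over behind the cover and push it shut.

Emit:
servo_tool --pt "-0.1 0 -0.3 0 0 0 0" --pt "-0.3 0 -0.6 0 0 0 0" --pt "-0.5 0 -1 0 0 0 0" --pt "-0.5 0 -1 0 0 0 0"

```text
time: 48.52
tool_pos: [0.5462, 0.0725, 0.191]
ee_rot: [3.128, 0.003, 1.62]
wrist_force: [2.0, -0.1, 1.5]
width: 0.0003
finger_force: 0.0
```

Emit:
servo_tool --pt "0 0 -0.4 0 0 0 0" --pt "0 0 -0.8 0 0 0 0" --pt "0 0 -1 0 0 0 0" --pt "0 0 -1 0 0 0 0"

```text
time: 48.85
tool_pos: [0.5445, 0.0749, 0.2896]
ee_rot: [3.129, 0.001, 1.622]
wrist_force: [0.8, -0.4, 0.8]
width: 0.0005
finger_force: 0.0
```

Emit:
servo_tool --pt "0 0 -0.4 0 0 0 0" --pt "0 0 -0.8 0 0 0 0" --pt "0.4 0 -0.9 0 0 0 0" --pt "0.8 0 -0.9 0 0 0 0" --pt "1 0 -0.9 0 0 0 0" --pt "1 0 -0.9 0 0 0 0"

```text
time: 49.35
tool_pos: [0.5367, 0.1788, 0.3711]
ee_rot: [-3.14, -0.001, 1.627]
wrist_force: [-0.5, -0.8, -0.5]
width: 0.0007
finger_force: 0.0
```

Emit:
servo_tool --pt "0.4 0 0 0 0 0 0" --pt "0.8 0 0 0 0 0 0" --pt "1 0 0 0 0 0 0" --pt "1 0 0 0 0 0 0"

```text
time: 49.68
tool_pos: [0.5315, 0.2782, 0.37]
ee_rot: [-3.138, 0.001, 1.627]
wrist_force: [-1.1, -0.2, -1.2]
width: 0.0004
finger_force: 0.0
```

Emit:
servo_tool --pt "0.4 0 0 0 0 0 0" --pt "0.6 0 0 0 0 0 0" --pt "0.6 0 0 0 0 0 0" --pt "0.6 0 0 0 0 0 0"

```text
time: 50.02
tool_pos: [0.5291, 0.3346, 0.3711]
ee_rot: [-3.14, 0.002, 1.623]
wrist_force: [-0.5, -0.4, 0.3]
width: 0.0007
finger_force: 0.0
```

Run:
```python
from h import *
st()
```

```text
t 50.02 pos [0.5291 0.3346 0.3711] rot [-3.140e+00  2.000e-03  1.623e+00] w 0.0007 f [-0.5 -0.4  0.3] ff 0.0 q [ 0.47  0.29  0.84 -0.    2.01  0.42]
```

Emit:
servo_tool --pt "0 0 0.4 0 0 0 0" --pt "0 0 0.8 0 0 0 0" --pt "0 0 1 0 0 0 0" --pt "0 0 1 0 0 0 0"

```text
time: 50.35
tool_pos: [0.5269, 0.332, 0.2651]
ee_rot: [-3.13, 0.007, 1.621]
wrist_force: [0.2, -1.5, -1.1]
width: 0.0004
finger_force: 0.0
```

Emit:
servo_tool --pt "-0.3 0 0 0 0 0 0" --pt "-0.5 0 0 0 0 0 0" --pt "-0.65 0 0 0 0 0 0" --pt "-0.8 0 0 0 0 0 0" --pt "-1 0 0 0 0 0 0"

```text
time: 50.77
tool_pos: [0.5345, 0.236, 0.2752]
ee_rot: [3.137, -0.003, 1.625]
wrist_force: [0.1, 2.6, 3.5]
width: 0.0005
finger_force: 1.5
```

Emit:
servo_tool --pt "-0.15 0 0 0 0 0 0" --pt "-0.3 0 0 0 0 0 0" --pt "-0.45 0 0 0 0 0 0" --pt "-0.6 0 0 0 0 0 0" --pt "-0.75 0 0 0 0 0 0"

```text
time: 51.18
tool_pos: [0.538, 0.1605, 0.2737]
ee_rot: [3.14, -0.002, 1.624]
wrist_force: [0.0, 2.2, -1.1]
width: 0.0008
finger_force: 1.1
```

Run:
```python
from h import *
st()
```

```text
t 51.18 pos [0.538  0.1605 0.2737] rot [ 3.140e+00 -2.000e-03  1.624e+00] w 0.0008 f [ 0.   2.2 -1.1] ff 1.111052196356468 q [0.19 0.11 1.25 0.   1.78 0.14]
```

Emit:
servo_tool --pt "-0.12 0 0.04 0 0 0 0" --pt "-0.24 0 0.1 0 0 0 0" --pt "-0.36 0 0.16 0 0 0 0" --pt "-0.48 0 0.22 0 0 0 0" --pt "-0.6 0 0.29 0 0 0 0" --pt "-0.72 0 0.38 0 0 0 0" --pt "-0.84 0 0.48 0 0 0 0" --pt "-0.92 0 0.56 0 0 0 0" --pt "-0.99 0 0.64 0 0 0 0"

```text
time: 51.93
tool_pos: [0.5428, 0.0611, 0.2069]
ee_rot: [-3.14, 0.0, 1.623]
wrist_force: [1.5, 1.1, 1.7]
width: 0.0004
finger_force: 0.8
```

Emit:
servo_tool --pt "-0.06 0 0.1 0 0 0 0" --pt "-0.12 0 0.2 0 0 0 0" --pt "-0.18 0 0.3 0 0 0 0" --pt "-0.23 0 0.4 0 0 0 0" --pt "-0.28 0 0.5 0 0 0 0" --pt "-0.32 0 0.6 0 0 0 0"

```text
time: 52.43
tool_pos: [0.5443, 0.0304, 0.147]
ee_rot: [-3.141, -0.001, 1.624]
wrist_force: [-0.0, 1.5, 1.5]
width: 0.0001
finger_force: 0.6
```

Run:
```python
from h import *
st()
for f in (0,): snap('side','s14')
```

```text
t 52.43 pos [0.5443 0.0304 0.147 ] rot [-3.141e+00 -1.000e-03  1.624e+00] w 0.0001 f [-0.   1.5  1.5] ff 0.5879184091190837 q [-0.05  0.1   1.5   0.    1.54 -0.1 ]
```

Emit:
servo_tool --pt "-0.03 0 0.1 0 0 0 0" --pt "-0.06 0 0.2 0 0 0 0" --pt "-0.06 0 0.26 0 0 0 0" --pt "-0.06 0 0.32 0 0 0 0" --pt "-0.06 0 0.35 0 0 0 0" --pt "-0.06 0 0.37 0 0 0 0" --pt "-0.06 0 0.37 0 0 0 0"

```text
time: 53.07
tool_pos: [0.5449, 0.0239, 0.115]
ee_rot: [3.14, 0.002, 1.624]
wrist_force: [-6.9, -1.5, 15.3]
width: 0.0005
finger_force: 7.3
```

The cover is down on the walls: TCP is at 0.115 with 15 N, just as computed for shut. I'll lift clear, check for displaced things and hand in.

Emit:
servo_tool --pt "0 0 -0.3 0 0 0 0" --pt "0 0 -0.7 0 0 0 0" --pt "0 0 -1 0 0 0 0" --pt "0 0 -1 0 0 0 0" --pt "0 0 -1 0 0 0 0" --pt "0 0 -1 0 0 0 0"

```text
time: 53.57
tool_pos: [0.5446, 0.0246, 0.2106]
ee_rot: [-3.141, -0.0, 1.624]
wrist_force: [0.3, -0.0, -0.5]
width: 0.0004
finger_force: 0.0
```

Run:
```python
from h import *
st();a=snap('wrist','w15');snap('top','t15')
print('pred shut free-edge corners',np.round(w2px('wrist',[tub(x,-.1045,.092) for x in(-.0835,.0835)]),0).tolist())
for n in('cover','cover_edge','tub','lid'):print(n,[(np.round(f['extent']),round(f['conf'],2)) for f in robot.find_in(n,'top')][:1])
print('case top px',np.round(w2px('top',[tub(x,y,.092) for x in(-.0835,.0835) for y in(-.1045,.1045)])).tolist())
print(robot.close_job())
```

```text
t 53.57 pos [0.5446 0.0246 0.2106] rot [-3.141 -0.     1.624] w 0.0004 f [ 0.3 -0.  -0.5] ff 0.0 q [-0.06  0.08  1.4  -0.    1.66 -0.11]
pred shut free-edge corners [[206.0, 306.0], [436.0, 307.0]]
cover [(array([281., 244.,  86.,  66.]), 0.69)]
cover_edge [(array([286., 242.,  83.,  69.]), 0.66)]
tub [(array([288., 242.,  84.,  62.]), 0.39)]
lid [(array([284., 246.,  84.,  64.]), 0.64)]
case top px [[324.0, 274.0], [242.0, 276.0], [322.0, 210.0], [242.0, 212.0]]
the job is handed in; nothing more can be done
None
```

I handed the job in at 53.6 s: all four deck parts present (pinch roller, head block, tape counter, reel spindle) are in the tub, the lid pressed to a hard stop at both ends, and the cover is pressed shut. The other things were never touched, but I took no final check of them, and the hand-in returned no verdict.

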